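# Make the hot plate safe and hold the support ring level over its beaker

## Robot

A 7-joint arm with a two-finger parallel gripper is mounted at the origin on the work surface. World frame = base frame: x ahead of the robot, y to its left, z up, the work surface at z = 0. Lengths are in m, angles in rad, forces in N, time in s.
With the tool pointing down it reaches from about 0.425 to 0.925 m from the base axis. Payload 6.8 kg.
Tool frame: the origin (TCP) lies midway between the tips of the shut fingers; the grasp point (between the pads) lies 19 mm behind it; z points along the fingers, y is the direction in which the jaws open and shut (so a half turn about z gives the same grasp; the last joint's range is limited). The gripper opens to 85 mm and grips with 20 to 120 N. Pads are 22 mm wide; open, the fingers measure 114 mm over their backs; the gripper's body (76 mm by 85 mm) begins 54 mm behind the grasp point. The pads swing forward as they close: fully open they stand 13 mm farther back than shut.
Start: joints at [1.199, 0.477, 0.022, 1.555, -0.011, 1.109, -0.083], TCP at [0.176, -0.652, 0.198] pointing down, gripper open.
Joint ranges: [-2.96, 2.96], [-0.34, 2.1], [-1.41, 1.46], [0.24, 2.44], [-1.37, 4.51], [0.17, 1.92], [-2.96, 2.96]. Speed limits (rad/s): [2.39, 2.39, 3.14, 3.14, 3.14, 3.14, 3.14].

## Interface

Orientations are given as a unit quaternion [w, x, y, z].
In Python, from station import status, eyes, workorder gives the robot as it stands. The module is installed in compiled form; this text tells all that it offers.
- The arm moves only by the shell command python3 -m jog 'ROWS' [FORCE]. ROWS is text: rows parted by semicolons, each of 7 numbers parted by spaces: the shift along the tool's x, y, z in m, then the turn, a rotation vector about the tool's x, y, z in degrees, then the finger opening in m, from 0 to 0.0854. In form: dx dy dz rx ry rz jaw; .... A call has 1 to 5 rows; each row is the pose to reach, as a shift and turn from the pose commanded when the call began, along the tool's axes at that moment; what a row does not reach only later rows make up. A row lasts 1/10 s, in which the tool goes at most 50 mm and 8.59 degrees, less where a joint would pass 70% of its speed; a pose out of reach is approached as far as the arm can. A call with a gripper value outside its range is refused whole. The fingers move at their own pace and stop on an object; FORCE is the grip in N (left out, the last holds). Time passes only in rows, so rows that repeat a pose let the fingers close. It gives the time, the measured TCP pose, the force and the opening at its end, in the units of the state.
- status.get_obs(): the state, without advancing time (a new reading comes with each control period).
- eyes.read_camera(name): name is "side" or "top" or "wrist"; returns a dict with "image" (480x640x3 uint8, red, green, blue), "intrinsics" (3x3 intrinsics, pixels), "position" and "orientation" of the camera in the world. Camera axes: x right, y up, looking along -z (the intrinsics and any distortion apply to the point x, -y, -z); pixel columns grow to the right and rows downward; lengths in m; the calibration is good to about 2 mm. The wrist camera is an equidistant fisheye: a pixel r from the principal point sees the ray r / f radians off the axis. A picture is of the moment at which its call begins. There is no depth.
- workorder.hand_in(): hands the job in, once; it reports no verdict.
The state is a dict: "t": time; "q": joint angles; "joint_vel": joint speeds; "joint_torque": joint torques, N m; "eef_pos": TCP position; "tool_rot": TCP orientation; "contact_force": force on the tool from outside, world axes, zero at the start; "torque": the same for the moment, N m; "gripper_width": opening from 0.0 (shut) to 1.0 (fully open).
Only numpy, scipy, OpenCV 4.12 (cv2) and the standard library are available. Lean on these libraries where they do the work, as an engineer would, in place of code of your own. Each camera call takes 0.05 s, during which the arm holds its last target.

## Task

We are about to mount the cast support ring over the hot plate, so first make it safe: turn the hot plate's heat knob back until its pointer reads zero. Then lift the support ring off the bench by the balance point of its arm and, keeping it level, hold it over the hot plate with the ring centred about 5 cm above the beaker's rim and its clamp end pointing at the retort stand's rod. Finish while still holding it there, steady and clear of everything, so that I can bring up the stand and tighten the clamp; leave the beaker and the other things where they stand.

Things in the scene. Friction and masses are not known exactly. Their poses are not given: they have to be found in the camera images.
- heat (a joint): Heat knob of the hot plate, rad: 0 when its white pointer stands on the scale's long zero stroke, straight up the panel's slope, towards the plate; positive is clockwise (more heat) seen looking onto the knob. Starts between 0.6 and 2.0, stays where it is left (light friction, 0.03 N m), turns 0.6 past zero to a stop. Scale: eleven strokes 30 degrees apart.
- knob_grip (a point): Point on the heat knob's axis at grip height, 14 mm out from the panel. Round fluted black knob, 34 mm across (38 mm in its lowest 6 mm), 26 mm tall, white pointer line, on the hot plate's control panel, which slopes at 20 degrees, rising towards the plate. The point turns with the knob: z is the knob's axis, pointing out of the panel, x the pointer.
- hotplate: Off-white laboratory hot plate, fixed: origin on the bench under the centre of its 180 x 180 mm white plate; x axis from its control panel to its back. It stands turned, the panel facing the robot's right. Body 190 x 200 mm, 78 mm high, its front face 48 mm behind the knob's axis; plate's top 102 mm above the bench; the control deck ends 183 mm in front of the origin.
- beaker_rim (a point): Centre of the rim of the empty glass beaker (66 mm across, 69 mm at the rim, 80 mm tall, 110 g, loose) that stands on the hot plate's plate, within 17 mm of its centre. The point lies 80 mm above the plate's top, 182 mm above the bench; z is up.
- support: Cast-iron support ring, zinc-grey, loose, 0.4 to 0.67 kg, flat on the bench: ring 100 mm outside, 84 inside, 8 thick; straight arm 10 wide, 18 tall; at its other end a heavy rod clamp 46 x 34 x 30 with a thumbscrew. Origin on its underside at the balance point; x along the arm to the clamp, z up. In x: ring's centre -120, arm -72 to 40, clamp 40 to 86, screw's end 119 mm.
- support_balance (a point): Balance point of the support ring: on the middle line of its arm, half-way up (9 mm above the underside), 120 mm from the ring's centre and 40 mm from the clamp's face. Axes as the support's. Take the arm here, across its 10 mm width.
- support_ring (a point): Centre of the support's ring, half-way through its thickness (4 mm above the underside). Axes as the support's: x points to the clamp.
- stand_rod (a point): Point on the vertical rod (12 mm thick, 510 mm tall) of the grey retort stand, 250 mm above the bench. The stand is fixed, its base plate 130 x 190 x 14 mm reaches from 25 mm on the hot plate's side of the rod to 165 mm beyond it.
- wash_bottle: White plastic wash bottle, 64 mm across, 190 mm tall with its spout; bystander. Origin under its centre.
- funnel: White plastic funnel standing mouth down, 80 mm across, 98 mm tall; bystander. Origin under its centre.
- flask: Small stoppered conical glass flask, 76 mm across, 128 mm tall; bystander. Origin under its centre.
- boss_head: Spare steel boss head, 52 x 30 x 30 mm with a thumbscrew; bystander. Origin under its centre.
- reagent: White-labelled jar with a blue cap, 60 mm across, 85 mm tall; bystander. Origin under its centre.
- beaker: The beaker itself: origin under the centre of its base.
- stand: The retort stand itself: origin on the bench under its rod, fixed.
Not all that is in view belongs to the job. What is shaped like the beaker but orange is not meant.

How it is judged:
By the outcome, as a careful person would: the job done as asked, in the order asked, and still so for the second after the job is handed in, while the arm keeps its last pose, push and grip.
It also fails if it takes over 51 s, if anything falls off the work surface, if the arm or the gripper's body presses on something with over 40 N, if the wrist force passes 120 N, or if a joint passes its speed limit or range.

## Working session

There is one attempt and no reset: what is moved stays moved. The work goes in short steps, Python scripts to look and compute and a shell command to move; the robot and the scene stay as the last step left them, time stands still between calls to the robot, and variables do not carry over. Pictures are saved under pics/ and viewed, and the job is handed in when it is done.

```bash
ls; mkdir -p pics; python3 - <<'E'
from station import status, eyes
import cv2, json
o=status.get_obs(); print({k:(v if not hasattr(v,'tolist') else v.tolist()) for k,v in o.items()})
for n in ["side","top","wrist"]:
    c=eyes.read_camera(n); cv2.imwrite(f"pics/{n}0.png",c["image"][:,:,::-1]); print(n,c["intrinsics"],c["position"],c["orientation"],[k for k in c])
E
```

```text
pics
{'t': 0.0, 'q': [1.1988878658252955, 0.4778006191617082, 0.022339486366912426, 1.5564777599178032, -0.011500530837634452, 1.1093131469470714, -0.08309829654624282], 'joint_vel': [-0.00011178772187105217, -0.0010820732255570583, -0.0002111534176619666, -6.1035068309798465e-05, -0.0001270916135540446, 0.0005000411394438208, 0.0002106065112171125], 'joint_torque': [0.0008498202078044415, -59.64473247528076, 1.608908772468567, -28.11966061592102, 0.012596531014423817, 0.009359047107864171, 2.511491004497657e-05], 'eef_pos': [0.17581634003873028, -0.6510025726977687, 0.19681432907071528], 'tool_rot': [-0.0009155052904141312, 0.9913112954788985, 0.131533420020281, -0.00019163449415227147], 'contact_force': [0.21871173091382298, -0.30985189523471973, -0.6425908550466619], 'torque': [-0.02518934904746283, 0.01928445386620807, 0.03486122098711767], 'gripper_width': 1.0003742092106305}
side [[531.48932189   0.         323.05601663]
 [  0.         531.48932189 243.3831159 ]
 [  0.           0.           1.        ]] [-0.10065198  0.83551739  1.0261368 ] [-0.29533893 -0.13793028  0.39578981  0.85854562] ['image', 'intrinsics', 'position', 'orientation']
top [[491.69860645   0.         323.75824622]
 [  0.         491.69860645 238.85307033]
 [  0.           0.           1.        ]] [0.34228315 0.04098021 1.68774711] [ 0.70692072  0.04478555 -0.04424275 -0.70448558] ['image', 'intrinsics', 'position', 'orientation']
wrist [[371.64829954   0.         315.47032355]
 [  0.         371.64829954 238.45500439]
 [  0.           0.           1.        ]] [ 0.24803778 -0.63205503  0.37210749] [ 0.78539115 -0.11808501  0.09140511 -0.60071772] ['image', 'intrinsics', 'position', 'orientation']
```

View pics/side0.png

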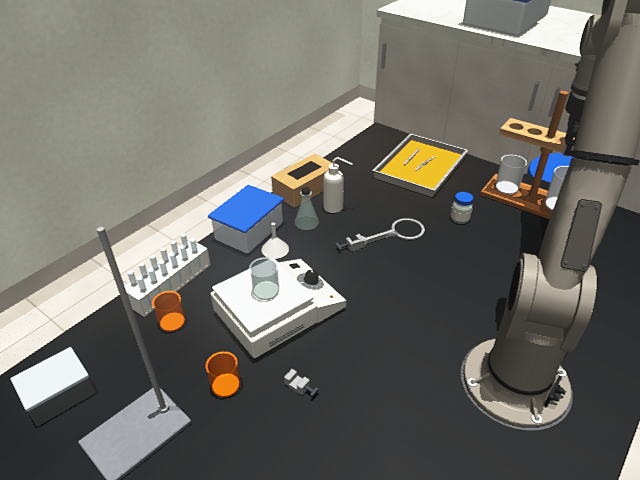

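View pics/top0.png

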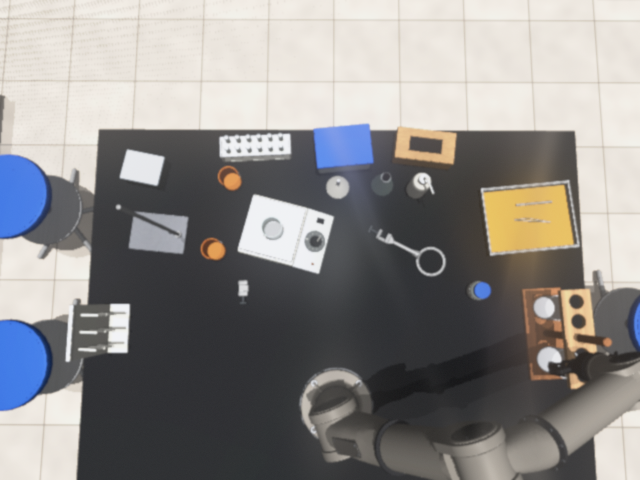

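View pics/wrist0.png

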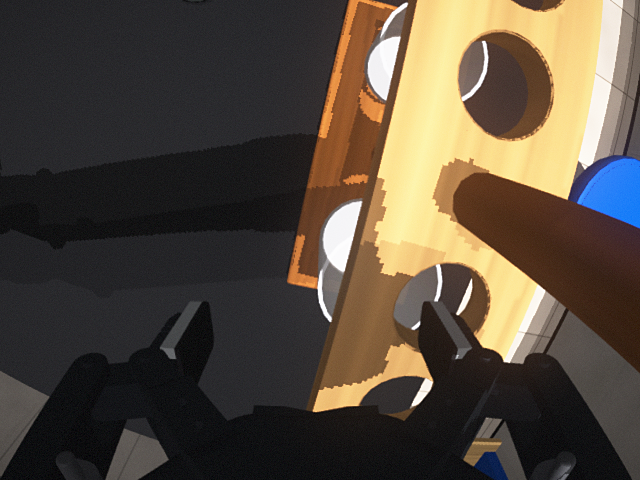

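The top view shows the hot plate at (285,233) with its knob at (315,240), the beaker at (272,228), the support's ring at (431,261) with its clamp at (383,236), and the stand's rod running from its base at (182,236) to its top at (118,207). The gripper hangs over the wooden rack at right.

Lookalikes (top-view pixels):
- **Support:** the ring with arm at (431,261) is the one wanted. The boss head at (242,290) is a small piece with no ring, so it's a decoy.
- **Beaker:** the clear one on the plate at (272,228) is the one wanted. The orange ones at (230,178) and (212,248), and the glasses in the rack at (544,308) and (549,358), are decoys.
- **Knob:** the round black one at (315,240) is the one wanted. The square switch at (320,220) is a decoy.

```bash
cat > h.py <<'E'
import numpy as np, cv2
from scipy.spatial.transform import Rotation as R
from station import status, eyes
def rot(q): return R.from_quat([q[1],q[2],q[3],q[0]])
def ray(c,u,v):
    K=c["intrinsics"]; x=(u-K[0,2])/K[0,0]; y=(v-K[1,2])/K[1,1]
    if c.get("fish"):
        r=np.hypot(x,y); s=np.sin(r)/r if r>0 else 1; d=np.array([x*s,-y*s,-np.cos(r)])
    else: d=np.array([x,-y,-1.])
    d=rot(c["orientation"]).apply(d); return np.array(c["position"]),d/np.linalg.norm(d)
def plane(c,u,v,z):
    p,d=ray(c,u,v); return p+d*(z-p[2])/d[2]
def proj(c,P):
    K=c["intrinsics"]; p=rot(c["orientation"]).inv().apply(np.atleast_2d(P)-c["position"]); x,y,z=p[:,0],-p[:,1],-p[:,2]
    if c.get("fish"):
        r=np.hypot(x,y); th=np.arctan2(r,z); s=th/np.maximum(r,1e-9); return np.c_[K[0,0]*x*s+K[0,2],K[1,1]*y*s+K[1,2]]
    return np.c_[K[0,0]*x/z+K[0,2],K[1,1]*y/z+K[1,2]]
def tri(a,b):
    (p,d),(q,e)=a,b; s=np.linalg.lstsq(np.c_[d,-e],q-p,rcond=None)[0]; A=p+s[0]*d;B=q+s[1]*e
    return (A+B)/2, np.linalg.norm(A-B)
def cam(n,save=None):
    c=dict(eyes.read_camera(n)); c["fish"]=n=="wrist"
    if save: cv2.imwrite("pics/"+save,c["image"][:,:,::-1])
    return c
def crop(c,x0,y0,x1,y1,s,name): cv2.imwrite("pics/"+name,cv2.resize(c["image"][y0:y1,x0:x1,::-1],None,fx=s,fy=s,interpolation=cv2.INTER_CUBIC))
E
python3 - <<'E'
from h import *
import pickle
t=cam("top");s=cam("side");pickle.dump((t,s),open("ts.pkl","wb"))
crop(t,230,180,350,270,6,"tp.png"); crop(t,360,215,460,285,8,"tsup.png"); crop(s,200,190,440,360,3,"sp.png")
E
```

```text
(no output)
```

View pics/tp.png

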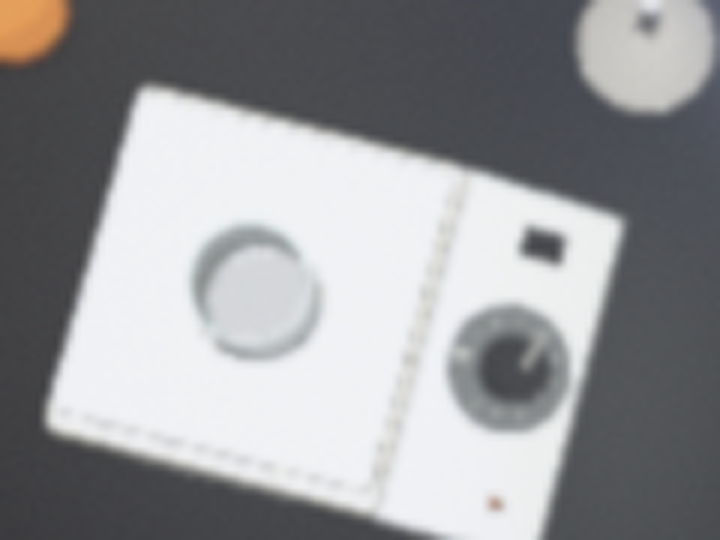

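View pics/tsup.png

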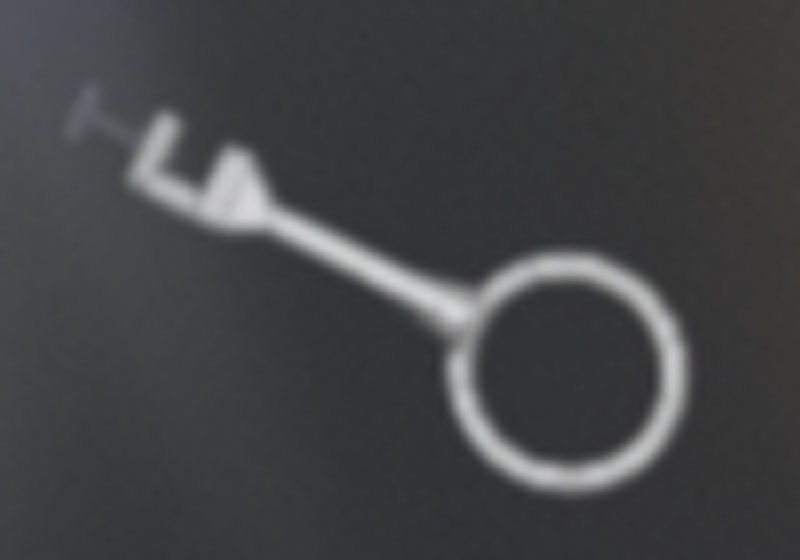

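View pics/sp.png

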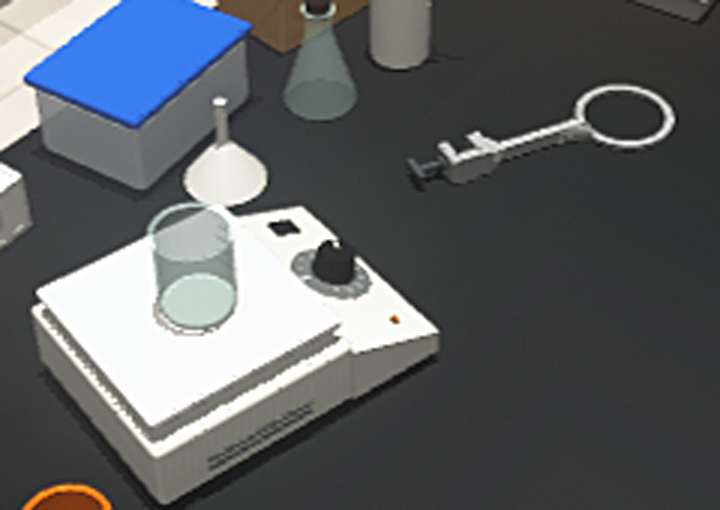

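```bash
python3 - <<'E'
from h import *
import pickle
t,s=pickle.load(open("ts.pkl","rb"))
T=lambda a,b:(230+(a+.5)/6-.5,180+(b+.5)/6-.5)
S=lambda a,b:(200+(a+.5)/3-.5,190+(b+.5)/3-.5)
np.set_printoptions(precision=4,suppress=True)
# support: grey mask in top
im=t["image"][215:285,360:460].astype(int); g=im.min(2)
m=(g>120).astype(np.uint8); n,l,st,ce=cv2.connectedComponentsWithStats(m)
k=1+np.argmax(st[1:,4]); m=(l==k).astype(np.uint8); print("comp",st[k])
cs,h=cv2.findContours(m,cv2.RETR_CCOMP,cv2.CHAIN_APPROX_NONE)
for c,hh in zip(cs,h[0]):
    if hh[3]>=0 and len(c)>30:
        (a,b),ax,an=cv2.fitEllipse(c); rc=plane(t,a+360,b+215,.008); print("ring centre",rc,ax, a+360,b+215)
# arm mid line: mask pixels at 50..85 mm from ring
ys,xs=np.nonzero(m); P=np.array([plane(t,x+360,y+215,.018)[:2] for x,y in zip(xs,ys)])
d=np.linalg.norm(P-rc[:2],axis=1); A=P[(d>70)&(d<150)]
mu=A.mean(0); w,v=np.linalg.eigh(np.cov((A-mu).T)); e=v[:,1]; e*=np.sign(e@(mu-rc[:2]))
dd=(mu-rc[:2])/np.linalg.norm(mu-rc[:2])
print("arm dir",e,dd,np.degrees(np.arctan2(e[1],e[0])),np.degrees(np.arctan2(dd[1],dd[0])),"balance",rc[:2]+.12*dd, "maxd",d.max())
# side ring
print("side ring", plane(s,*S(624,115),.006))
# knob triang: knob top centre
print("knobtop",tri(ray(t,*T(515,362)),ray(s,*S(336,249))))
print("scale disc",tri(ray(t,*T(508,368)),ray(s,*S(331,274))))
print("plate corners",[plane(t,*T(*q),.102)for q in [(145,88),(465,170),(48,420),(375,490)]])
print("deck corners",tri(ray(t,*T(625,218)),ray(s,*S(303,208))), tri(ray(t,*T(542,542)),ray(s,*S(438,336))))
print("beaker rim side", plane(s,*S(191,222),.182),"base",plane(s,*S(197,303),.102),"top base",plane(t,*T(262,296),.105))
print("rod base top",plane(t,182,236,.014),"side",plane(s,163,408,.014)); print("rodtop",tri(ray(t,118,207),ray(s,101,230)), plane(t,118,207,.51))
E
```

```text
comp [ 16  14  70  47 473]
ring centre [ 0.4798 -0.3227  0.008 ] (24.091875076293945, 25.300739288330078) 430.3912658691406 261.02703857421875
arm dir [nan nan] [nan nan] nan nan balance [nan nan] maxd 0.205002747600644
side ring [ 0.4797 -0.3212  0.006 ]
knobtop (array([0.5418, 0.0694, 0.0751]), np.float64(0.0026711912709522227))
scale disc (array([0.5426, 0.0744, 0.048 ]), np.float64(0.0005740956504872621))
plate corners [array([0.6902, 0.2733, 0.102 ]), array([0.6451, 0.0976, 0.102 ]), array([0.5071, 0.3218, 0.102 ]), array([0.4698, 0.1447, 0.102 ])]
deck corners (array([0.6309, 0.0084, 0.0297]), np.float64(0.0013690353744560638)) (array([0.4447, 0.0537, 0.0166]), np.float64(0.006448293002875181))
beaker rim side [0.5772 0.2008 0.182 ] base [0.5714 0.2087 0.102 ] top base [0.5748 0.207  0.105 ]
rod base top [0.5625 0.5295 0.014 ] side [0.569  0.5447 0.014 ]
rodtop (array([0.568 , 0.544 , 0.5077]), np.float64(0.0009537957635257469)) [0.5679 0.5434 0.51  ]<stdin>:18: RuntimeWarning: Mean of empty slice.
  ret = um.true_divide(
  avg = a.mean(axis, **keepdims_kw)
<stdin>:18: RuntimeWarning: Degrees of freedom <= 0 for slice
  c *= np.true_divide(1, fact)
  c *= np.true_divide(1, fact)
```

```bash
cat >> h.py <<'E'
YAW=np.radians(75.6)
def knobR(phi,yaw=None):
    "tool rot: z into panel; tool x = up-slope turned by phi deg CCW (seen looking onto knob)"
    yaw=YAW if yaw is None else yaw
    h=np.array([np.cos(yaw),np.sin(yaw),0]); z=np.array([0,0,1.]); c,s=np.cos(np.radians(20)),np.sin(np.radians(20))
    n=c*z-s*h; u=c*h+s*z; w=np.cross(n,u); p=np.radians(phi)
    x=np.cos(p)*u+np.sin(p)*w; return R.from_matrix(np.c_[x,np.cross(-n,x),-n])
def downR(yaw):
    x=np.array([np.cos(yaw),np.sin(yaw),0]); z=np.array([0,0,-1.]); return R.from_matrix(np.c_[x,np.cross(z,x),z])
def row(P,Rt):
    o=status.get_obs(); q=rot(o["tool_rot"]); d=q.inv().apply(np.array(P)-o["eef_pos"]); r=np.degrees((q.inv()*Rt).as_rotvec())
    print("row",np.round(d,4),np.round(r,2),"t",round(o["t"],2),"tcp",np.round(o["eef_pos"],4),"q",np.round(o["q"],2),"w",round(o["gripper_width"],3),"F",np.round(o["contact_force"],1))
E
python3 - <<'E'
from h import *
import pickle
np.set_printoptions(precision=4,suppress=True)
t,s=pickle.load(open("ts.pkl","rb"))
m=(t["image"][215:285,360:460].min(2)>120).astype(np.uint8)
rc=np.array([.4798,-.3227])
ys,xs=np.nonzero(m); P=np.array([plane(t,x+360,y+215,.018)[:2] for x,y in zip(xs,ys)])
d=np.linalg.norm(P-rc,axis=1); A=P[(d>.07)&(d<.15)]
mu=A.mean(0); w,v=np.linalg.eigh(np.cov((A-mu).T)); e=v[:,1]*np.sign(v[:,1]@(mu-rc)); dd=(mu-rc)/np.linalg.norm(mu-rc)
print(e,dd,np.degrees(np.arctan2(e[1],e[0])),np.degrees(np.arctan2(dd[1],dd[0])),rc+.12*dd)
row([.48,-.35,.34],downR(np.radians(15.1)))
E
python3 -m jog '0 0 -0.05 0 0 0 0.085; 0.02 0.02 -0.1 0 0 0 0.085; 0.06 0 -0.14 0 0 0 0.085; 0.1 -0.03 -0.14 0 0 0 0.085; 0.14 -0.06 -0.14 0 0 0 0.085'
```

```text
[0.454 0.891] [0.4543 0.8909] 62.99908154668483 62.98248734955966 [ 0.5343 -0.2158]
row [ 0.3721 -0.2118 -0.1425] [-0.05  0.    0.02] t 0.25 tcp [ 0.1759 -0.6514  0.1973] q [ 1.2   0.48  0.02  1.56 -0.01  1.11 -0.08] w 0.998 F [0.2 0.1 0.9]
t: 0.75
eef_pos: [0.2889, -0.5665, 0.3392]
tool_rot: [0.002, 0.991, 0.13, 0.001]
contact_force: [1.5, 0.6, -0.3]
gripper_width: 0.995
```

```bash
python3 - <<'E'
from h import *
row([.535,-.02,.26],knobR(-30)) 
E
```

```text
row [ 0.3787 -0.4647  0.078 ] [ 14.58  14.24 -30.31] t 0.75 tcp [ 0.2889 -0.5665  0.3392] q [ 1.01  0.32 -0.01  1.47  0.01  1.35 -0.31] w 0.995 F [ 1.5  0.6 -0.3]
```

```bash
python3 -m jog '0.03 -0.036 0 0 0 0 0.085; 0.06 -0.072 0 0 0 0 0.085; 0.09 -0.108 0 0 0 0 0.085; 0.12 -0.145 0 3 3 -6 0.085; 0.15 -0.18 0 5 5 -10 0.085'; python3 -m jog '0.03 -0.036 0 2 2 -4 0.085; 0.06 -0.072 0 4 4 -8 0.085; 0.09 -0.108 0 5 5 -12 0.085; 0.12 -0.145 0 5 5 -14 0.085; 0.15 -0.18 0 5 5 -14 0.085'
python3 - <<'E'
from h import *
row([.535,0.03,.18],knobR(-30)) 
E
```

```text
t: 1.25
eef_pos: [0.3867, -0.3512, 0.3378]
tool_rot: [-0.05, 0.974, 0.219, 0.038]
contact_force: [0.9, -0.4, -1.2]
gripper_width: 0.994
t: 1.75
eef_pos: [0.445, -0.1265, 0.366]
tool_rot: [-0.096, 0.935, 0.333, 0.076]
contact_force: [1.2, 0.3, -0.2]
gripper_width: 0.996
row [ 0.1259 -0.0376  0.2234] [ 4.19  4.44 -6.15] t 1.75 tcp [ 0.445  -0.1265  0.366 ] q [ 0.67  0.03 -0.35  1.79 -0.24  1.34 -0.5 ] w 0.996 F [ 1.2  0.3 -0.2]
```

```bash
python3 -m jog '0.025 -0.007 0.04 2 2 -3 0.085; 0.05 -0.015 0.08 4 4 -6 0.085; 0.075 -0.022 0.12 4 4 -6 0.085; 0.1 -0.03 0.16 4 4 -6 0.085; 0.125 -0.037 0.2 4 4 -6 0.085';python3 -m jog '0 0 0.01 0 0 0 0.085; 0 0 0.02 0 0 0 0.085; 0 0 0.02 0 0 0 0.085'
python3 - <<'E'
from h import *
row([.535,0.03,.18],knobR(-30)); import pickle
w=cam("wrist","w1.png"); pickle.dump(w,open("w1.pkl","wb"))
print(proj(w,[[.544,.076,.05],[.543,.069,.075]]))
E
```

```text
t: 2.25
eef_pos: [0.5333, 0.0228, 0.2011]
tool_rot: [-0.135, 0.909, 0.38, 0.102]
contact_force: [1.0, -0.5, 0.6]
gripper_width: 0.993
t: 2.55
eef_pos: [0.5338, 0.0277, 0.1826]
tool_rot: [-0.136, 0.909, 0.38, 0.101]
contact_force: [0.1, -0.3, 0.1]
gripper_width: 0.997
row [ 0.0016 -0.0003  0.0033] [ 0.12  0.51 -0.24] t 2.55 tcp [0.5338 0.0277 0.1826] q [ 0.45  0.29 -0.47  1.95 -0.26  0.87 -0.61] w 0.997 F [ 0.1 -0.3  0.1]
[[312.57630904 211.6640875 ]
 [311.99586665 216.69243839]]
```

View pics/w1.png

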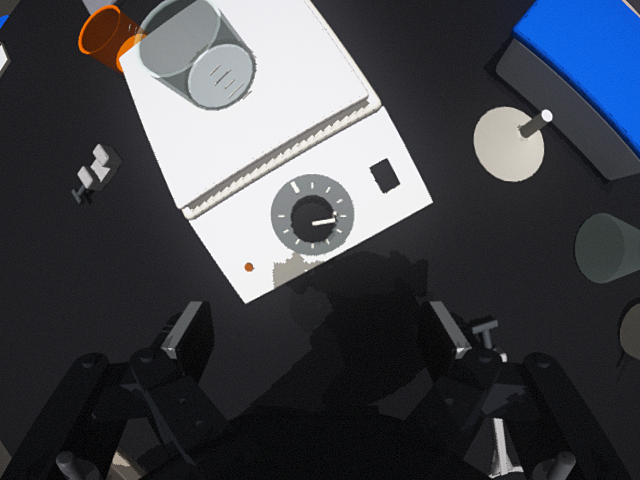

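The wrist view shows the knob at about (314,217), its white pointer running to about (335,221), and the long zero stroke at (295,187). I'll measure these on the panel plane.

```bash
cat >> h.py <<'E'
def pplane(c,u,v,P0,n):
    p,d=ray(c,u,v); return p+d*((np.array(P0)-p)@n)/(d@n)
E
python3 - <<'E'
from h import *
import pickle
np.set_printoptions(precision=4,suppress=True)
w=pickle.load(open("w1.pkl","rb")); crop(w,255,160,375,270,6,"w1c.png")
im=w["image"][160:270,255:375].astype(int)
# dark knob blob
m=(im.max(2)<55).astype(np.uint8); n,l,st,ce=cv2.connectedComponentsWithStats(m); 
for k in range(1,n):
    if st[k,4]>100: print("dark",st[k],ce[k]+[255,160])
# grey disc: outer contour of non-white around
m=((im.max(2)<200)).astype(np.uint8); n,l,st,ce=cv2.connectedComponentsWithStats(m);
for k in range(1,n):
    if st[k,4]>100: print("disc",st[k],ce[k]+[255,160])
b=((im.min(2)>170)).astype(np.uint8); n,l,st,ce=cv2.connectedComponentsWithStats(b);
for k in range(1,n): print("wh",st[k],ce[k]+[255,160])
E
```

```text
dark [ 36  37  43  46 830] [313.9518 222.1904]
dark [  57   76   63   34 1080] [352.8361 258.313 ]
disc [  0   0  36  21 143] [271.2168 169.3217]
disc [  16   14  104   96 6786] [318.0317 225.2259]
wh [  0   0  29  18 185] [266.4649 166.6865]
wh [   0    0  120  110 5856] [313.1967 206.0068]
wh [35 21 10 12 58] [294.6207 186.8966]
wh [56 22  3  7 16] [311.9375 184.875 ]
wh [71 27  5  6 16] [327.625 189.25 ]
wh [82 39  6  4 16] [339.3125 200.5   ]
wh [78 51  4  4  9] [334.5556 212.6667]
wh [23 55  7  2 14] [281.  215.5]
wh [85 55  6  2 12] [342.5 215.5]
wh [57 58 23  7 81] [323.5802 221.3457]
wh [28 69  6  4 12] [285.5833 230.6667]
wh [82 69  5  4 12] [338.8333 230.5   ]
wh [40 79  5  6 15] [296.9333 241.3333]
wh [71 79  3  5  8] [327.25 241.  ]
wh [56 84  3  4 12] [312.  245.5]
wh [ 51 109   1   1   1] [306. 269.]
```

View pics/w1c.png

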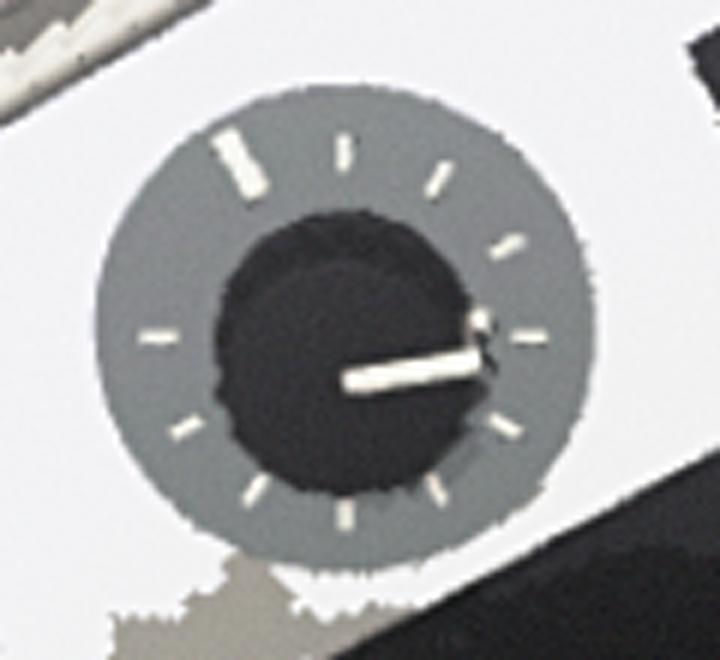

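```bash
python3 - <<'E'
from h import *
import pickle
np.set_printoptions(precision=4,suppress=True)
w=pickle.load(open("w1.pkl","rb"));t,s=pickle.load(open("ts.pkl","rb"))
T=lambda a,b:(230+(a+.5)/6-.5,180+(b+.5)/6-.5)
S=lambda a,b:(200+(a+.5)/3-.5,190+(b+.5)/3-.5)
W=lambda a,b:(255+(a+.5)/6-.5,160+(b+.5)/6-.5)
rw,rt,rs=ray(w,311.9,215.3),ray(t,*T(508,368)),ray(s,*S(331,274))
for a,b in [(rw,rt),(rw,rs),(rt,rs)]: print(tri(a,b))
# hot plate yaw from wrist: zero stroke, panel front edge
Rk=knobR(0); n=-Rk.as_matrix()[:,2]
C=tri(rw,rs)[0]
u0=pplane(w,*W(228,133),C,n);u1=pplane(w,*W(258,193),C,n); c0=pplane(w,311.9,215.3,C,n)
M=Rk.as_matrix(); u=M[:,0]; v=np.cross(n,u)
ang=lambda d: np.degrees(np.arctan2(d@v,d@u))
print("zero stroke angle",ang(u0-u1),ang((u0+u1)/2-c0),"radius",np.linalg.norm(u0-c0),np.linalg.norm(u1-c0))
for a,b in [((282,215.5),(342.5,215.5))]: print("tick diam",np.linalg.norm(pplane(w,*a,C,n)-pplane(w,*b,C,n)))
Ct=C+.026*n; print("pointer",ang(pplane(w,*W(481,360),Ct,n)-pplane(w,*W(345,381),Ct,n)),"knob centre top px",proj(w,Ct),"start",np.linalg.norm(pplane(w,*W(345,381),Ct,n)-Ct))
rim=tri(ray(w,190,33),ray(t,*T(250,290)))
E
```

```text
(array([0.542 , 0.074 , 0.0531]), np.float64(0.001025957907080511))
(array([0.5416, 0.0745, 0.0488]), np.float64(0.0007945235231704851))
(array([0.5426, 0.0744, 0.048 ]), np.float64(0.0005740956504872621))
zero stroke angle -4.603154327495576 -0.6422118802291328 radius 0.03414666634071257 0.02440977663621444
tick diam 0.053250180845436826
pointer -111.09941637989833 knob centre top px [[311.7245 222.6324]] start 0.00047737668384334724
```

```bash
cat >> h.py <<'E'
C=np.array([.542,.0743,.050]); N=-knobR(0).as_matrix()[:,2]
E
python3 - <<'E'
from h import *
row(C+.06*N,knobR(-30)); row(C+.003*N,knobR(-30))
E
```

```text
row [-0.0024 -0.0036  0.0818] [ 0.21  0.46 -0.26] t 2.6 tcp [0.5344 0.0272 0.1836] q [ 0.45  0.29 -0.47  1.95 -0.26  0.87 -0.61] w 0.993 F [0.5 0.8 0.7]
row [-0.002  -0.0038  0.1388] [ 0.21  0.46 -0.26] t 2.6 tcp [0.5344 0.0272 0.1836] q [ 0.45  0.29 -0.47  1.95 -0.26  0.87 -0.61] w 0.993 F [0.5 0.8 0.7]
```

```bash
python3 -m jog '-0.002 -0.004 0.03 0.2 0.5 -0.3 0.055; -0.002 -0.004 0.06 0.2 0.5 -0.3 0.055; -0.002 -0.004 0.09 0.2 0.5 -0.3 0.055; -0.002 -0.004 0.09 0.2 0.5 -0.3 0.055; -0.002 -0.004 0.09 0.2 0.5 -0.3 0.055' 30
python3 - <<'E'
from h import *
row(C+.003*N,knobR(-30))
w=cam("wrist"); crop(w,160,140,480,380,2.4,"w2.png"); print(proj(w,[C+.026*N,C]))
E
```

```text
t: 3.1
eef_pos: [0.5382, 0.0578, 0.0998]
tool_rot: [-0.138, 0.908, 0.382, 0.106]
contact_force: [-0.3, -0.1, 0.5]
gripper_width: 0.641
row [-0.0012  0.0002  0.0496] [ 0.03 -0.08  0.06] t 3.1 tcp [0.5382 0.0578 0.0998] q [ 0.39  0.41 -0.48  2.03 -0.25  0.66 -0.63] w 0.641 F [-0.3 -0.1  0.5]
[[315.86963357 260.25523905]
 [315.82595925 246.19871449]]
```

View pics/w2.png

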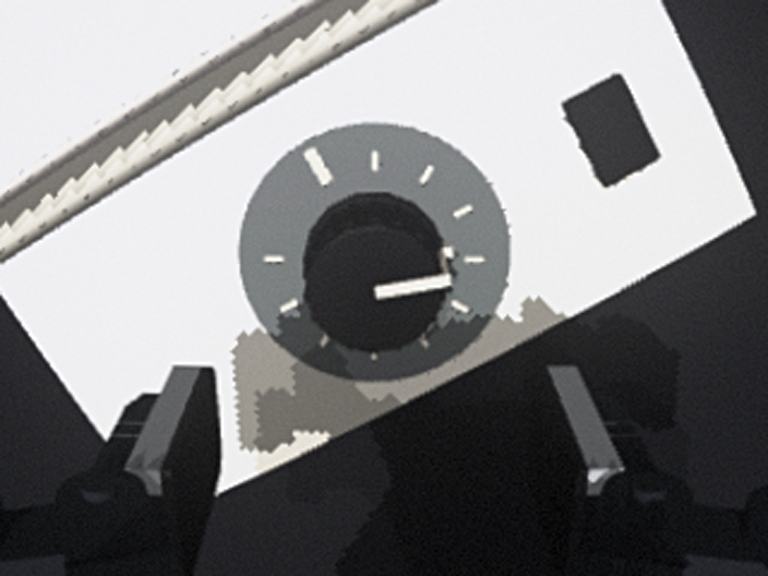

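The prediction falls within 1–2 px of the seen knob centre (317,262) and disc centre (316,247). I'll go down and grip.

```bash
python3 -m jog '-0.001 0 0.02 0 0 0 0.05; -0.001 0 0.04 0 0 0 0.05; -0.001 0 0.0495 0 0 0 0.05; -0.001 0 0.0495 0 0 0 0.05; -0.001 0 0.0495 0 0 0 0.05' 30
python3 -m jog '0 0 0 0 0 0 0.02; 0 0 0 0 0 0 0.02; 0 0 0 0 0 0 0.02; 0 0 0 0 0 0 0.02; 0 0 0 0 0 0 0.02' 30
python3 - <<'E'
from h import *
row(C+.003*N,knobR(-30))
w=cam("wrist"); crop(w,160,140,480,380,2.4,"w3.png")
E
```

```text
t: 3.65
eef_pos: [0.542, 0.0742, 0.053]
tool_rot: [-0.138, 0.907, 0.382, 0.106]
contact_force: [0.6, 0.5, 0.4]
gripper_width: 0.584
t: 4.15
eef_pos: [0.5412, 0.0747, 0.052]
tool_rot: [-0.139, 0.907, 0.383, 0.105]
contact_force: [-0.0, -0.2, -0.2]
gripper_width: 0.235
row [-0.0003  0.0012 -0.0012] [-0.03 -0.06  0.12] t 4.15 tcp [0.5412 0.0747 0.052 ] q [ 0.35  0.49 -0.47  2.05 -0.23  0.55 -0.65] w 0.235 F [-0.  -0.2 -0.2]
```

View pics/w3.png

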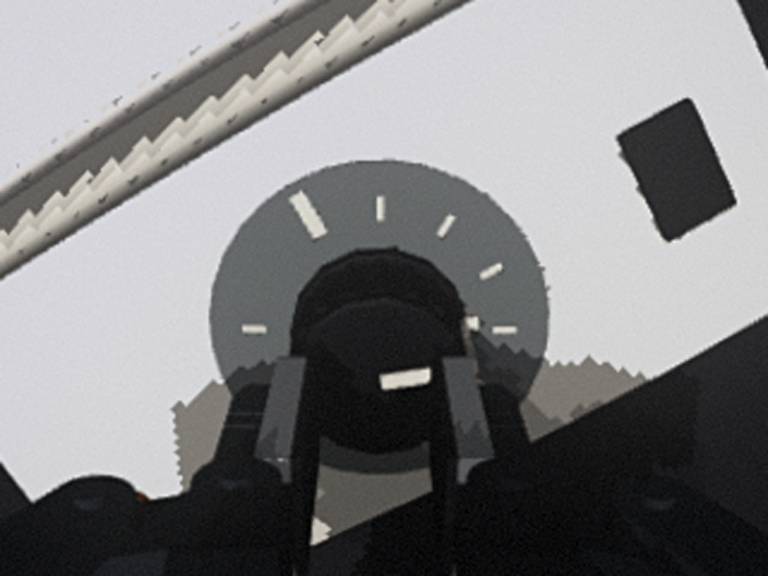

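```bash
python3 - <<'E'
from h import *
np.set_printoptions(precision=2,suppress=True)
o=status.get_obs(); q=rot(o["tool_rot"]); w=cam("wrist","w3f.png")
print(q.inv().apply(w["position"]-o["eef_pos"]), (q.inv()*rot(w["orientation"])).as_matrix())
for y in (.010,.017):
  for dz in (0,-.005,-.019,-.03,-.04):
    p=proj(w,o["eef_pos"]+q.apply([[0.011,-y,dz],[.011,y,dz]])); print(y,dz,p.ravel(),((p-[160,140]+.5)*2.4-.5).ravel())
s=cam("side"); crop(s,240,200,400,320,5,"s3.png")
E
```

```text
[ 0.07  0.   -0.18] [[ 0.    0.96  0.3 ]
 [ 1.   -0.    0.  ]
 [ 0.    0.3  -0.96]]
0.01 0 [295.59 255.98 335.42 256.01] [326.11 279.05 421.7  279.12]
0.01 -0.005 [295.07 259.45 335.93 259.48] [324.86 287.38 422.93 287.45]
0.01 -0.019 [293.46 270.18 337.51 270.22] [321.01 313.14 426.72 313.22]
0.01 -0.03 [292.03 279.85 338.92 279.88] [317.56 336.34 430.11 336.42]
0.01 -0.04 [290.56 289.76 340.36 289.8 ] [314.04 360.14 433.57 360.22]
0.017 0 [281.71 255.94 349.3  255.98] [292.8  278.95 455.01 279.06]
0.017 -0.005 [280.83 259.4  350.17 259.45] [290.69 287.26 457.1  287.37]
0.017 -0.019 [278.13 270.1  352.84 270.16] [284.21 312.95 463.52 313.08]
0.017 -0.03 [275.71 279.74 355.24 279.79] [278.41 336.06 469.27 336.2 ]
0.017 -0.04 [273.25 289.61 357.67 289.67] [272.5  359.76 475.12 359.91]
```

View pics/s3.png

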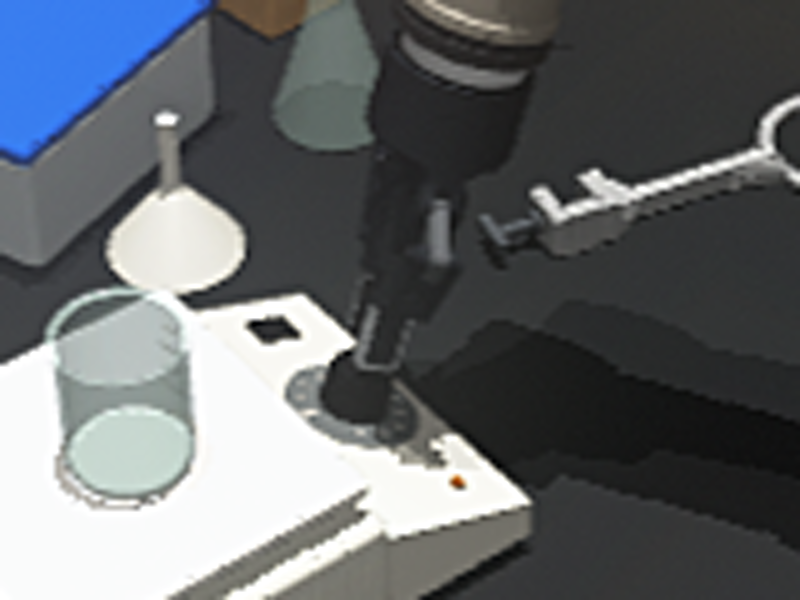

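View pics/w3f.png

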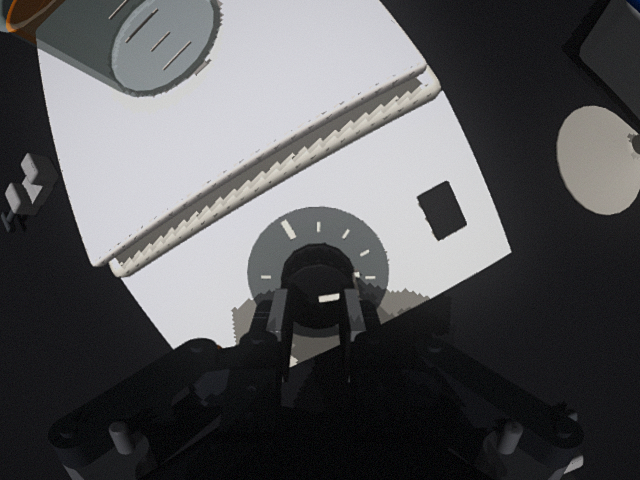

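```bash
python3 - <<'E'
from h import *
np.set_printoptions(precision=1,suppress=True)
o=status.get_obs(); q=rot(o["tool_rot"]); s=cam("side"); w=cam("wrist")
sc=lambda p,x,y,k:((p-[x,y]+.5)*k-.5)
print("C in wrist",sc(proj(w,[C,C+.026*N]),160,140,2.4).ravel())
for y in (-.010,.01):
  for dz in (0,-.02,-.04,-.06): print(y,dz,sc(proj(s,o["eef_pos"]+q.apply([[.011,y,dz],[-.011,y,dz]])),240,200,5).ravel())
print(sc(proj(s,[C,C+.026*N]),240,200,5))
crop(s,270,220,350,300,8,"s4.png")
E
```

```text
C in wrist [380.  325.4 380.7 378.8]
-0.01 0 [335.5 411.2 376.  417.1]
-0.01 -0.02 [345.4 379.4 386.1 385.5]
-0.01 -0.04 [355.4 347.2 396.4 353.4]
-0.01 -0.06 [365.6 314.6 406.8 321. ]
0.01 0 [330.5 389.8 370.5 395.7]
0.01 -0.02 [340.2 358.3 380.5 364.3]
0.01 -0.04 [350.1 326.3 390.6 332.5]
0.01 -0.06 [360.1 293.9 400.8 300.3]
[[352.4 404.7]
 [365.3 363.7]]
```

View pics/s4.png

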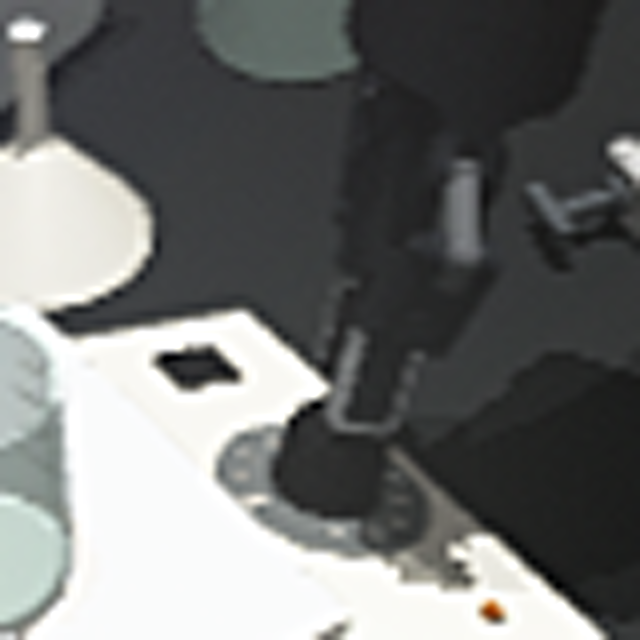

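The gripper shut to 20 mm without meeting the 34 mm knob. In both the side and wrist views the pad tips lie about 30 mm behind the reported TCP, just above the knob's top. So I trust the pictures: open, go deeper in small steps, and watch the force.

```bash
python3 -m jog '0 0 0 0 0 0 0.055; 0 0 0 0 0 0 0.055; 0 0 0 0 0 0 0.055; 0 0 0.005 0 0 0 0.055; 0 0 0.01 0 0 0 0.055' 30
python3 - <<'E'
from h import *
row(C-.02*N,knobR(-30))
s=cam("side"); crop(s,270,220,350,300,7,"s5.png")
E
```

```text
t: 4.9
eef_pos: [0.5421, 0.0781, 0.0422]
tool_rot: [-0.139, 0.907, 0.383, 0.106]
contact_force: [0.1, -0.0, -0.4]
gripper_width: 0.644
row [-0.0003  0.0012  0.0114] [-0.02 -0.06  0.12] t 4.9 tcp [0.5421 0.0781 0.0422] q [ 0.34  0.51 -0.47  2.05 -0.22  0.53 -0.65] w 0.644 F [ 0.1 -0.  -0.4]
```

View pics/s5.png

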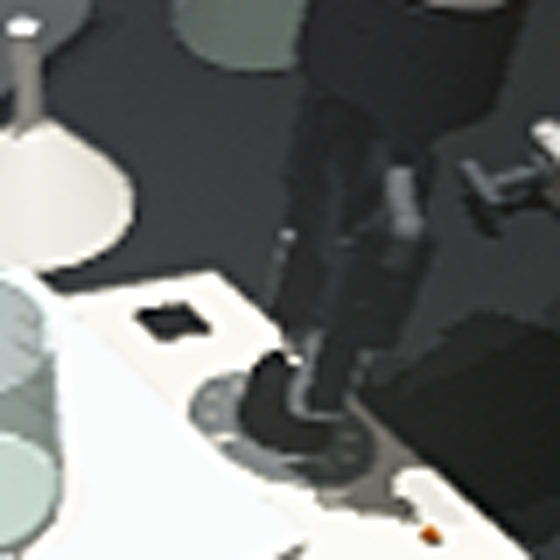

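```bash
python3 -m jog '0 0 0.005 0 0 0 0.055; 0 0 0.01 0 0 0 0.055; 0 0 0.01 0 0 0 0.055' 30;  python3 -m jog '0 0 0 0 0 0 0.02; 0 0 0 0 0 0 0.02; 0 0 0 0 0 0 0.02; 0 0 0 0 0 0 0.02; 0 0 0 0 0 0 0.02' 30
python3 - <<'E'
from h import *
row(C-.02*N,knobR(-30))
s=cam("side"); crop(s,270,220,350,300,7,"s6.png"); w=cam("wrist"); crop(w,160,140,480,380,2.4,"w6.png")
E
```

```text
t: 5.25
eef_pos: [0.5423, 0.0818, 0.0323]
tool_rot: [-0.139, 0.907, 0.383, 0.105]
contact_force: [0.5, -0.4, 0.2]
gripper_width: 0.643
t: 5.75
eef_pos: [0.5437, 0.0806, 0.0333]
tool_rot: [-0.138, 0.908, 0.382, 0.106]
contact_force: [1.4, -3.3, 0.6]
gripper_width: 0.379
row [-0.0004  0.0002  0.0021] [ 0.06 -0.09  0.09] t 5.75 tcp [0.5437 0.0806 0.0333] q [ 0.33  0.52 -0.46  2.05 -0.22  0.51 -0.65] w 0.379 F [ 1.4 -3.3  0.6]
```

View pics/s6.png

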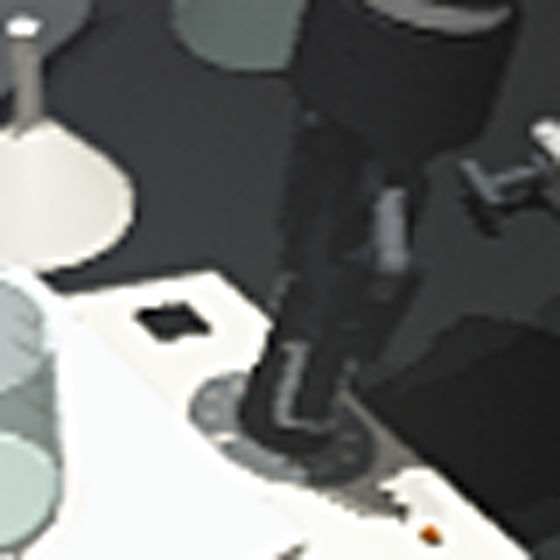

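View pics/w6.png

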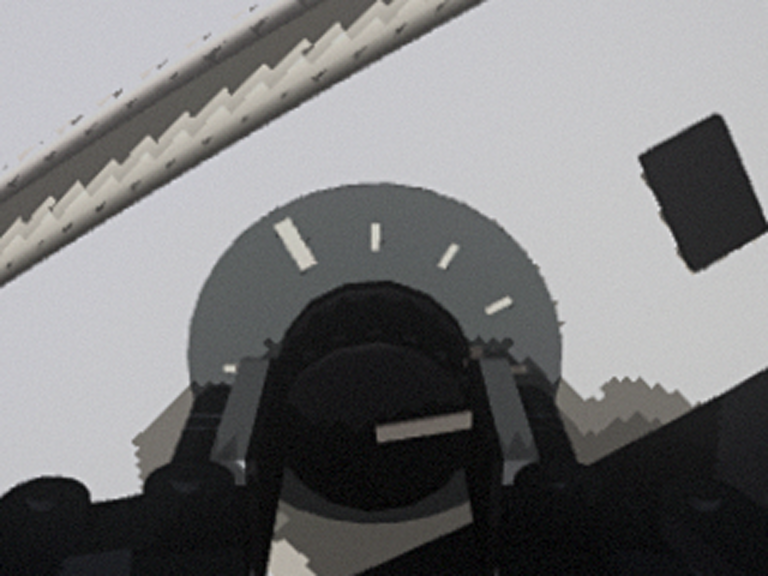

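Gripped: the width reads 32 mm and the pads straddle the knob centrally. Next I turn it counter-clockwise, which is negative about tool z, by about 110°.

```bash
python3 -m jog '0 0 0 0 0 -8 0.02; 0 0 0 0 0 -16 0.02; 0 0 0 0 0 -24 0.02; 0 0 0 0 0 -32 0.02; 0 0 0 0 0 -40 0.02' 40;  python3 - <<'E'
from h import *
row(C-.02*N,knobR(80))
w=cam("wrist"); crop(w,160,140,480,380,2.4,"w7.png")
E
```

```text
t: 6.35
eef_pos: [0.5437, 0.0805, 0.0334]
tool_rot: [-0.093, 0.72, 0.672, 0.147]
contact_force: [2.9, -3.8, 0.6]
gripper_width: 0.377
row [-0.0004 -0.0002  0.0022] [ 1.100e-01  4.000e-02 -6.959e+01] t 6.35 tcp [0.5437 0.0805 0.0334] q [ 0.46  0.56 -0.64  2.04 -0.01  0.51 -0.14] w 0.377 F [ 2.9 -3.8  0.6]
```

View pics/w7.png

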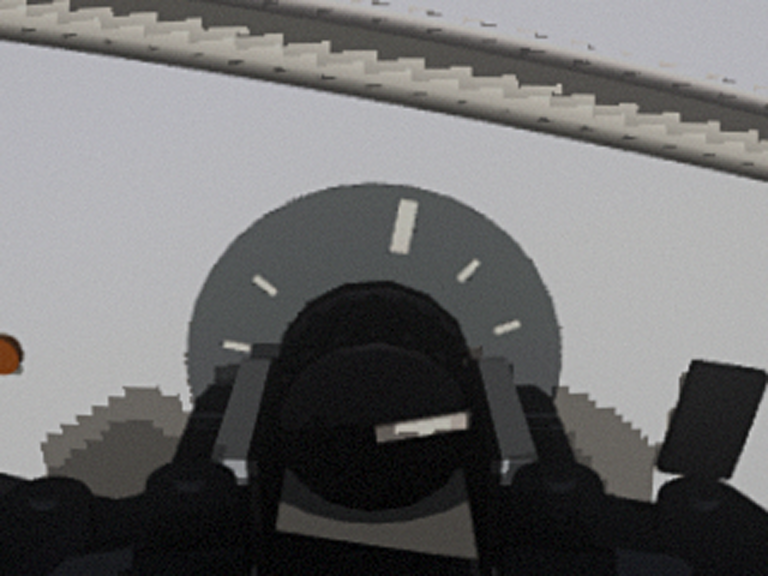

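Knob turns with the gripper: the pointer hasn't moved in the picture while the scale has. I continue by the remaining 70°.

```bash
python3 -m jog '0 0 0 0 0 -8 0.02; 0 0 0 0 0 -16 0.02; 0 0 0 0 0 -24 0.02; 0 0 0 0 0 -32 0.02; 0 0 0 0 0 -40 0.02';python3 -m jog '0 0 0 0 0 -8 0.02; 0 0 0 0 0 -16 0.02; 0 0 0 0 0 -24 0.02; 0 0 0 0 0 -30 0.02; 0 0 0 0 0 -30 0.02';  python3 - <<'E'
from h import *
row(C-.02*N,knobR(80.5))
w=cam("wrist"); crop(w,160,140,480,380,2.4,"w8.png")
E
```

```text
t: 6.9
eef_pos: [0.5439, 0.0805, 0.0334]
tool_rot: [-0.037, 0.448, 0.877, 0.17]
contact_force: [3.4, -4.6, -0.6]
gripper_width: 0.375
t: 7.4
eef_pos: [0.5439, 0.0806, 0.0334]
tool_rot: [0.007, 0.208, 0.963, 0.174]
contact_force: [3.3, -5.1, 2.6]
gripper_width: 0.369
row [ 0.0002 -0.0006  0.0021] [ 0.08  0.06 -0.43] t 7.4 tcp [0.5439 0.0806 0.0334] q [ 0.68  0.68 -0.93  2.03  0.38  0.56  0.73] w 0.369 F [ 3.3 -5.1  2.6]
```

View pics/w8.png

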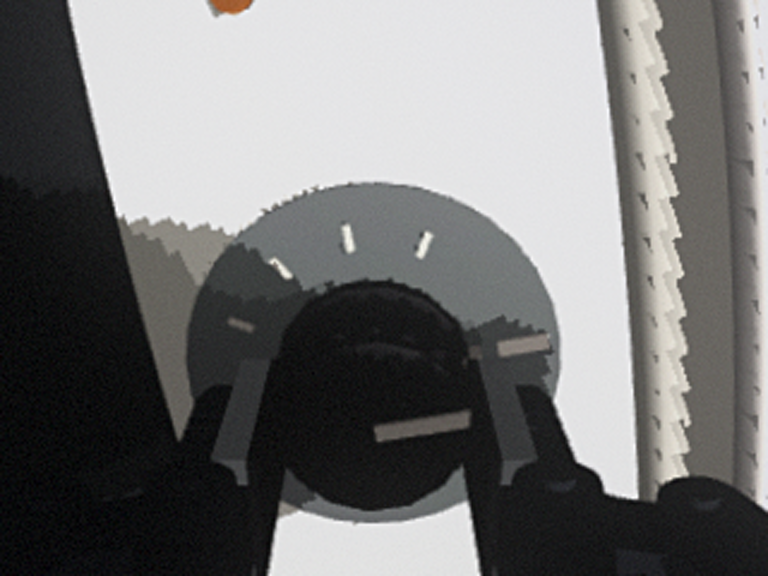

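```bash
python3 - <<'E'
from h import *
w=cam("wrist")
W=lambda a,b:(160+(a+.5)/2.4-.5,140+(b+.5)/2.4-.5)
Rk=knobR(0).as_matrix(); u=Rk[:,0]; v=np.cross(N,u); ang=lambda d: np.degrees(np.arctan2(d@v,d@u))
print(ang(pplane(w,*W(549,343),C,N)-pplane(w,*W(499,350),C,N)), ang(pplane(w,*W(524,346.5),C,N)-C))
Ct=C+.026*N; print("ptr",ang(pplane(w,*W(470,419),Ct,N)-pplane(w,*W(377,434),Ct,N)))
E
```

```text
-2.249053438283092 -1.178386447442251
ptr 0.013279748802241684
```

```bash
python3 -m jog '0 0 0 0 0 0 0.055; 0 0 0 0 0 0 0.055; 0 0 0 0 0 0 0.055; 0 0 -0.03 0 0 0 0.055; 0 0 -0.06 0 0 0 0.055';python3 -m jog '0 0 -0.04 0 0 0 0.06; 0 0 -0.08 0 0 0 0.06; 0 0 -0.08 0 0 0 0.06'
python3 - <<'E'
from h import *
import pickle
row(C+.1*N,knobR(80.5))
w=cam("wrist","w9.png"); pickle.dump(w,open("w9.pkl","wb")); p=proj(w,C)[0].astype(int); print(p, proj(w,C+.026*N)); crop(w,p[0]-60,p[1]-50,p[0]+60,p[1]+50,6,"w9c.png")
E
```

```text
t: 8.0
eef_pos: [0.5361, 0.0624, 0.0895]
tool_rot: [0.005, 0.207, 0.963, 0.174]
contact_force: [0.2, -0.1, 0.6]
gripper_width: 0.643
t: 8.3
eef_pos: [0.5333, 0.0337, 0.1685]
tool_rot: [0.01, 0.208, 0.962, 0.174]
contact_force: [0.3, -0.6, 0.1]
gripper_width: 0.706
row [ 0.0015 -0.0019  0.0255] [ 0.14  0.34 -0.44] t 8.3 tcp [0.5333 0.0337 0.1685] q [ 0.96  0.51 -1.16  1.95  0.2   0.84  0.9 ] w 0.706 F [ 0.3 -0.6  0.1]
[313 216] [[313.75739339 224.6483568 ]]
```

View pics/w9c.png

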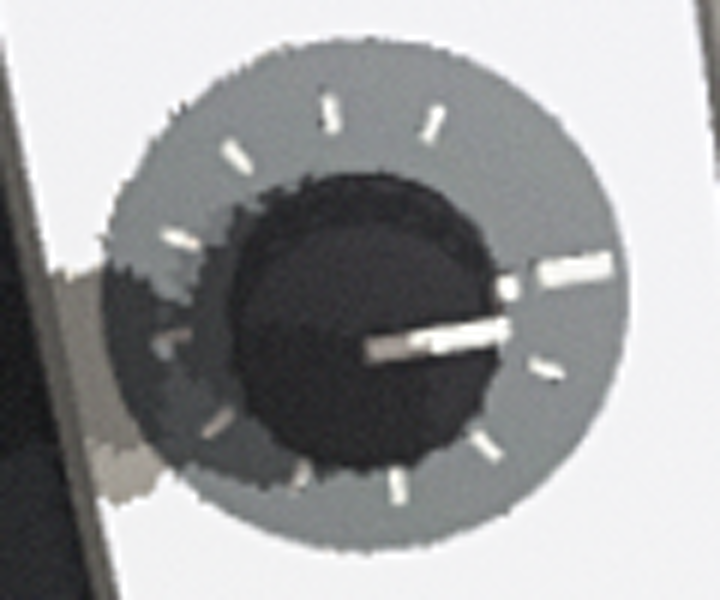

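The pointer and the zero stroke both slope 8.6° in the crop, so the knob reads zero to within about half a degree. Next, the support.

```bash
python3 - <<'E'
from h import *
row([.534,-.216,.20],downR(np.radians(63)))
E
```

```text
row [-0.1008 -0.2012 -0.1143] [ 12.62 -18.5   91.58] t 8.35 tcp [0.532  0.0342 0.1664] q [ 0.96  0.52 -1.16  1.95  0.2   0.84  0.9 ] w 0.703 F [ 0.2  0.3 -0.2]
```

```bash
python3 -m jog '-0.01 -0.02 -0.02 1.1 -1.6 8 0.06; -0.02 -0.04 -0.04 2.2 -3.2 16 0.06; -0.04 -0.07 -0.06 3.3 -4.8 24 0.06; -0.05 -0.1 -0.08 4.4 -6.4 32 0.06; -0.06 -0.13 -0.09 5.5 -8 40 0.06'
python3 - <<'E'
from h import *
row([.534,-.216,.20],downR(np.radians(63)))
E
```

```text
t: 8.85
eef_pos: [0.5261, -0.1311, 0.2015]
tool_rot: [0.003, 0.537, 0.837, 0.105]
contact_force: [0.3, 0.1, -0.5]
gripper_width: 0.699
row [-0.0799 -0.0271 -0.0123] [  6.81 -10.48  51.37] t 8.85 tcp [ 0.5261 -0.1311  0.2015] q [ 1.03  0.37 -0.94  1.88  0.13  0.95  0.49] w 0.699 F [ 0.3  0.1 -0.5]
```

```bash
python3 -m jog '-0.015 -0.005 -0.002 1.1 -1.6 8 0.06; -0.03 -0.01 -0.005 2.2 -3.2 16 0.06; -0.045 -0.015 -0.007 3.3 -4.8 24 0.06; -0.06 -0.02 -0.01 4.4 -6.4 32 0.06; -0.08 -0.027 -0.012 5.5 -8 40 0.06'
python3 -m jog '0 0 0 0.6 -1.2 6 0.06; 0 0 0 1.2 -2.3 11.2 0.06; 0 0 0 1.2 -2.3 11.2 0.06'
python3 - <<'E'
from h import *
import pickle
row([.534,-.216,.20],downR(np.radians(63)))
w=cam("wrist","w10.png"); pickle.dump(w,open("w10.pkl","wb")); print(proj(w,[[.4798,-.3227,.008],[.5343,-.2158,.018]]))
E
```

```text
t: 9.35
eef_pos: [0.5345, -0.2136, 0.1987]
tool_rot: [-0.002, 0.796, 0.605, 0.023]
contact_force: [0.8, 0.4, 0.2]
gripper_width: 0.701
t: 9.65
eef_pos: [0.535, -0.2129, 0.1984]
tool_rot: [-0.001, 0.85, 0.527, 0.001]
contact_force: [-0.2, 0.8, -0.1]
gripper_width: 0.705
row [-0.0032  0.0004 -0.0016] [-0.01 -0.16  0.64] t 9.65 tcp [ 0.535  -0.2129  0.1984] q [ 0.76  0.38 -0.63  1.76  0.25  1.08 -0.41] w 0.705 F [-0.2  0.8 -0.1]
[[315.12971444 311.82802852]
 [316.56582842 207.48566355]]
```

View pics/w10.png

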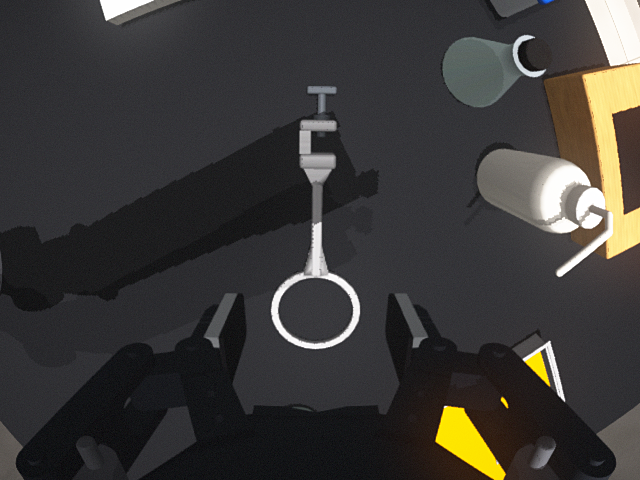

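The wrist view shows the ring at (315,311), the arm running up to the clamp at (320,160), and the screw's T end at (322,89). I'll measure these.

```bash
python3 - <<'E'
from h import *
import pickle
np.set_printoptions(precision=4,suppress=True)
w=pickle.load(open("w10.pkl","rb")); im=w["image"]
m=(im.min(2)>110).astype(np.uint8); m[:, :250]=0; m[:,380:]=0
cs,h=cv2.findContours(m,cv2.RETR_CCOMP,cv2.CHAIN_APPROX_NONE)
for c,hh in zip(cs,h[0]):
    if hh[3]>=0 and cv2.contourArea(c)>1500:
        pts=np.array([plane(w,*p,.008)[:2] for p in c[:,0].astype(float)]); (a,b),ax,an=cv2.fitEllipse(np.float32((pts-[.48,-.32])*1000)); rc=np.array([a,b])/1000+[.48,-.32]; print("ring",rc,ax)
arm=[]
for y in range(190,240):
    xs=np.nonzero(im[y,290:345].min(1)>85)[0]+290
    if len(xs): arm.append(plane(w,xs.mean(),y,.018)[:2])
arm=np.array(arm); mu=arm.mean(0); w_,v=np.linalg.eigh(np.cov((arm-mu).T)); e=v[:,1]*np.sign(v[1,1]); dd=(mu-rc)/np.linalg.norm(mu-rc)
print("dir",e,dd,np.degrees(np.arctan2(e[1],e[0])),np.degrees(np.arctan2(dd[1],dd[0])),"balance",rc+.12*dd)
for (u,v_,z) in [(322,87,.015),(318,167,.034),(318,154,.034),(318,183,.018)]: print(v_,(plane(w,u,v_,z)[:2]-rc)@dd)
crop(w,260,70,380,190,5,"w10c.png")
E
```

```text
ring [ 0.48   -0.3222] (83.634765625, 83.85689544677734)
dir [0.457  0.8895] [0.456 0.89 ] 62.80871526343061 62.869591665564585 balance [ 0.5347 -0.2154]
87 0.23658892896896377
167 0.16097613285989235
154 0.17295402305606777
183 0.1437342368190158
```

View pics/w10c.png

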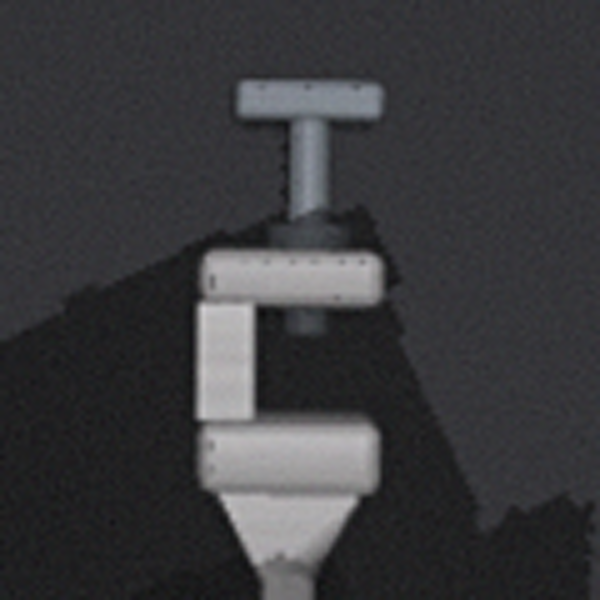

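```bash
python3 - <<'E'
from h import *
row([.5347,-.2155,.02],downR(np.radians(62.85)))
E
```

```text
row [-0.0025  0.0007  0.1786] [ 0.01 -0.17  0.91] t 9.7 tcp [ 0.5349 -0.2134  0.1986] q [ 0.77  0.38 -0.63  1.76  0.25  1.08 -0.4 ] w 0.706 F [ 0.5 -0.2  0.4]
```

```bash
python3 -m jog '-0.0025 0.0005 0.045 0 -0.2 0.9 0.04; -0.0025 0.0005 0.09 0 -0.2 0.9 0.04; -0.0025 0.0005 0.135 0 -0.2 0.9 0.04; -0.0025 0.0005 0.178 0 -0.2 0.9 0.04; -0.0025 0.0005 0.178 0 -0.2 0.9 0.04'
python3 - <<'E'
from h import *
np.set_printoptions(precision=1,suppress=True)
row([.5347,-.2155,-.0],downR(np.radians(62.85)))
s=cam("side"); crop(s,310,180,410,255,7,"s11.png"); w=cam("wrist"); crop(w,160,140,480,380,2.4,"w11.png")
o=status.get_obs(); q=rot(o["tool_rot"])
for y in (-.02,.02):
  for dz in (0,-.02,-.04): print(y,dz,((proj(s,o["eef_pos"]+q.apply([[.011,y,dz],[-.011,y,dz]]))-[310,180]+.5)*7).ravel())
E
```

```text
t: 10.2
eef_pos: [0.5296, -0.2156, 0.0161]
tool_rot: [-0.004, 0.854, 0.521, -0.003]
contact_force: [-0.8, 0.5, -0.2]
gripper_width: 0.466
row [0. 0. 0.] [-0.5  0.1 -0.1] t 10.2 tcp [ 0.5 -0.2  0. ] q [ 0.7  0.6 -0.5  1.9  0.4  0.8 -0.6] w 0.466 F [-0.8  0.5 -0.2]
-0.02 0 [451.  417.  496.9 402.9]
-0.02 -0.02 [453.9 380.2 500.1 366.1]
-0.02 -0.04 [456.8 342.8 503.3 328.8]
0.02 0 [405.8 362.4 451.  348.8]
0.02 -0.02 [408.2 325.8 453.8 312.2]
0.02 -0.04 [410.6 288.6 456.6 275.1]
```

View pics/s11.png

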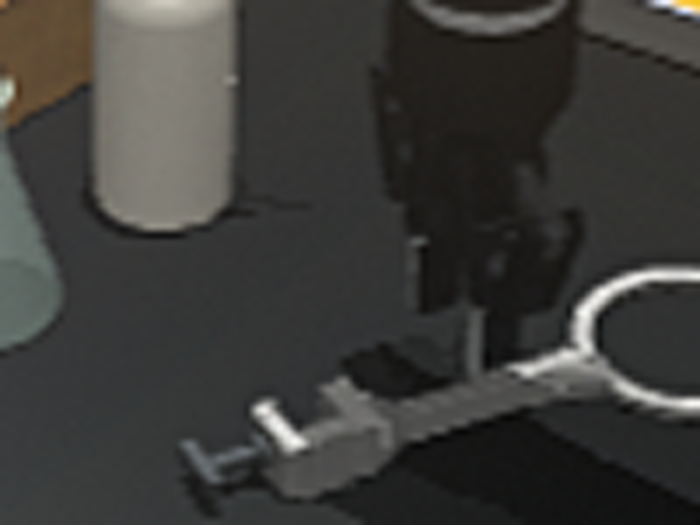

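View pics/w11.png

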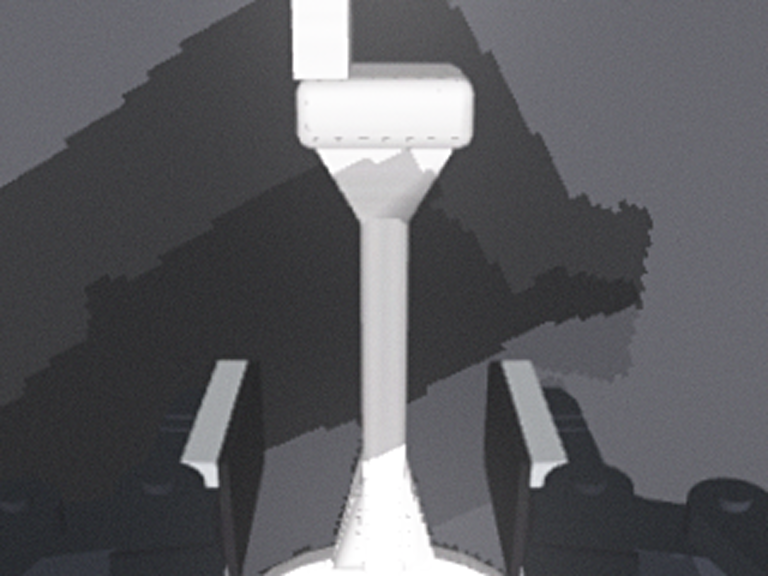

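```bash
python3 - <<'E'
from h import *
row([.5347,-.2155,-.0],downR(np.radians(62.85)))
E
```

```text
row [ 0.001  -0.0005  0.0219] [ 0.03  0.02 -0.13] t 10.3 tcp [ 0.5347 -0.2166  0.0219] q [ 0.68  0.6  -0.53  1.9   0.43  0.76 -0.56] w 0.467 F [-0.1 -0.5  0.6]
```

```bash
python3 -m jog '0.001 -0.0005 0.01 0 0 0 0.03; 0.001 -0.0005 0.02 0 0 0 0.03; 0.001 -0.0005 0.03 0 0 0 0.03; 0.001 -0.0005 0.032 0 0 0 0.03; 0.001 -0.0005 0.032 0 0 0 0.03'
python3 - <<'E'
from h import *
np.set_printoptions(precision=1,suppress=True)
s=cam("side"); crop(s,330,190,410,250,9,"s12.png"); w=cam("wrist"); crop(w,160,140,480,380,2.4,"w12.png")
o=status.get_obs(); q=rot(o["tool_rot"]);print(o["eef_pos"]*1000,o["contact_force"])
for dz in (0,-.02,-.04): print(dz,((proj(s,o["eef_pos"]+q.apply([[.011,-.015,dz],[-.011,-.015,dz]]))-[330,190]+.5)*9).ravel())
E
```

```text
t: 10.8
eef_pos: [0.5348, -0.216, -0.0105]
tool_rot: [0.001, 0.854, 0.52, 0.0]
contact_force: [-0.4, -0.9, 0.6]
gripper_width: 0.352
[ 535.4 -216.1   -9.9] [-0.  -0.9  0.4]
0 [384.2 510.9 442.3 492.8]
-0.02 [387.7 465.  446.3 446.9]
-0.04 [391.2 418.2 450.3 400.2]
```

View pics/s12.png

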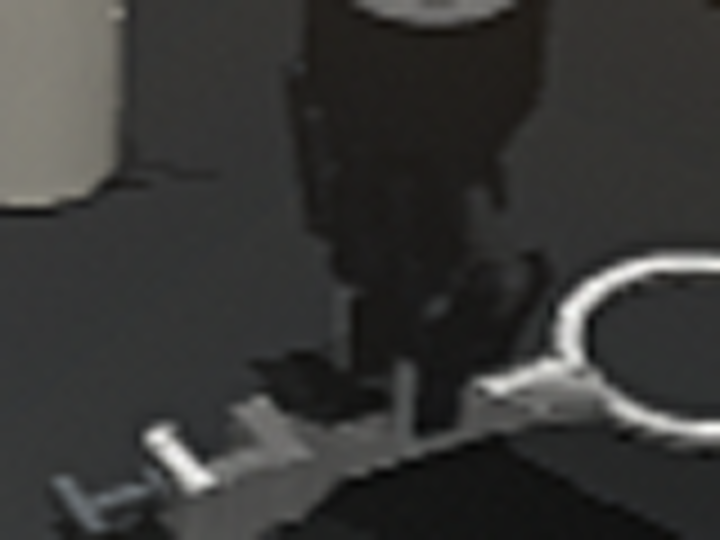

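View pics/w12.png

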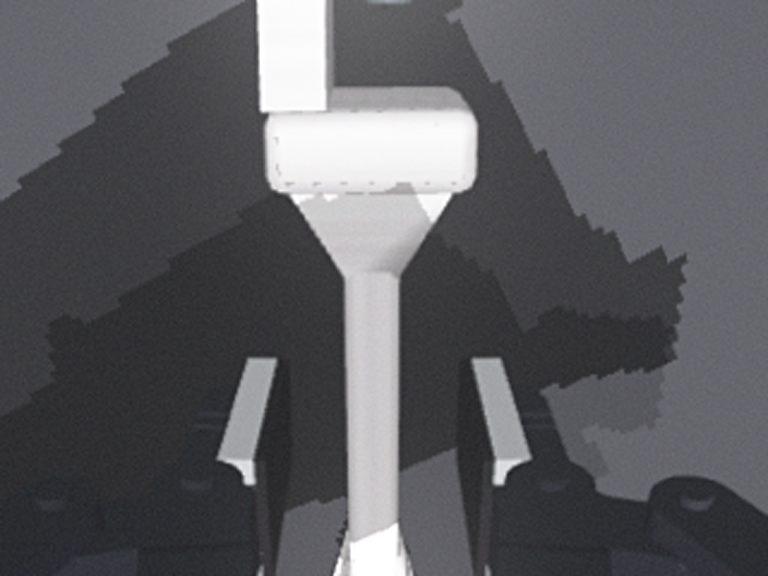

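```bash
python3 -m jog '0 0 0.005 0 0 0 0.03; 0 0 0.01 0 0 0 0.03; 0 0 0.013 0 0 0 0.03; 0 0 0.013 0 0 0 0.03; 0 0 0.013 0 0 0 0.03'
python3 - <<'E'
from h import *
np.set_printoptions(precision=1,suppress=True)
s=cam("side"); crop(s,330,190,410,250,9,"s13.png")
o=status.get_obs(); q=rot(o["tool_rot"]);print(o["eef_pos"]*1000,o["contact_force"])
for dz in (0,-.02,-.04): print(dz,((proj(s,o["eef_pos"]+q.apply([[.011,-.015,dz],[-.011,-.015,dz]]))-[330,190]+.5)*9).ravel())
E
```

```text
t: 11.4
eef_pos: [0.5351, -0.216, -0.0233]
tool_rot: [0.001, 0.854, 0.52, 0.0]
contact_force: [-0.4, 0.9, 1.1]
gripper_width: 0.353
[ 535.2 -216.1  -23.2] [-0.1 -0.6  0. ]
0 [382.3 541.2 440.2 523. ]
-0.02 [385.8 495.7 444.1 477.6]
-0.04 [389.3 449.5 448.1 431.5]
```

View pics/s13.png

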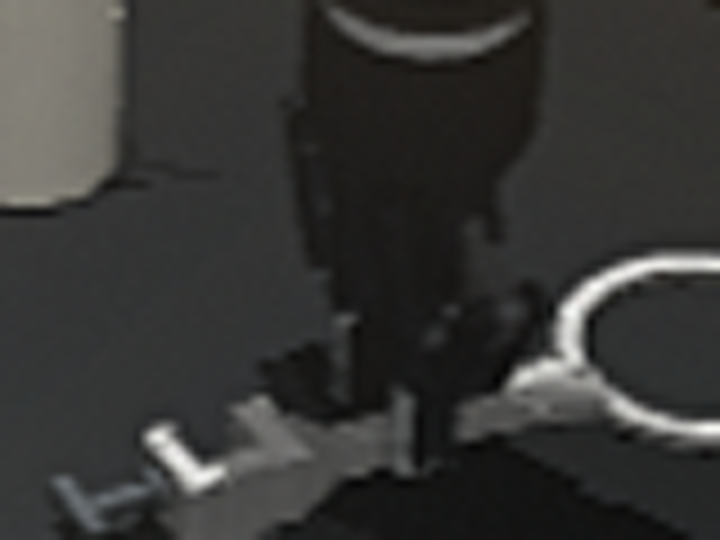

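```bash
python3 -m jog '0 0 0.001 0 0 0 0.0; 0 0 0.001 0 0 0 0.0; 0 0 0.001 0 0 0 0.0; 0 0 0.001 0 0 0 0.0; 0 0 0.001 0 0 0 0.0' 80
python3 - <<'E'
from h import *
row([.5347,-.2155,-.0],downR(np.radians(62.85)))
s=cam("side"); crop(s,330,190,410,250,9,"s14.png"); w=cam("wrist"); crop(w,160,140,480,380,2.4,"w14.png")
E
```

```text
t: 11.95
eef_pos: [0.5351, -0.2161, -0.0239]
tool_rot: [0.001, 0.854, 0.52, 0.0]
contact_force: [-1.8, 0.3, 5.9]
gripper_width: 0.084
row [ 0.0003 -0.0006 -0.0239] [ 0.13  0.05 -0.21] t 11.95 tcp [ 0.5351 -0.2161 -0.0239] q [ 0.64  0.66 -0.49  1.92  0.48  0.68 -0.61] w 0.084 F [-1.8  0.3  5.9]
```

View pics/w14.png

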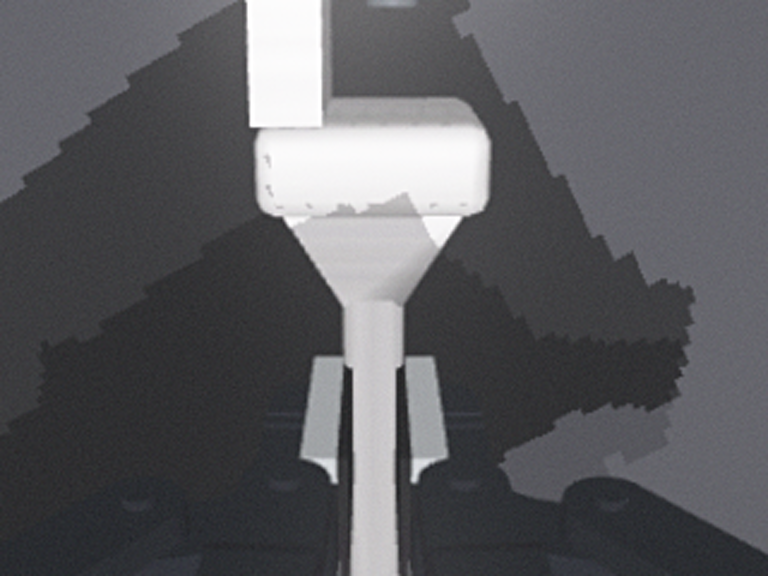

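```bash
python3 -m jog '0 0 -0.01 0 0 0 0.0; 0 0 -0.02 0 0 0 0.0; 0 0 -0.04 0 0 0 0.0; 0 0 -0.06 0 0 0 0.0; 0 0 -0.06 0 0 0 0.0' 100
python3 - <<'E'
from h import *
row([.5347,-.2155,-.0],downR(np.radians(62.85)));o=status.get_obs();print(o["torque"])
s=cam("side"); crop(s,300,160,440,265,5.7,"s15.png"); w=cam("wrist","w15.png")
E
```

```text
t: 12.55
eef_pos: [0.537, -0.2165, 0.0385]
tool_rot: [0.003, 0.854, 0.52, 0.002]
contact_force: [0.6, -0.2, -5.0]
gripper_width: 0.075
row [-0.0002 -0.0028  0.0385] [ 0.4  -0.   -0.23] t 12.55 tcp [ 0.537  -0.2165  0.0385] q [ 0.69  0.57 -0.54  1.89  0.41  0.78 -0.56] w 0.075 F [ 0.6 -0.2 -5. ]
[-0.02680093 -0.10132614 -0.01786972]
```

View pics/s15.png

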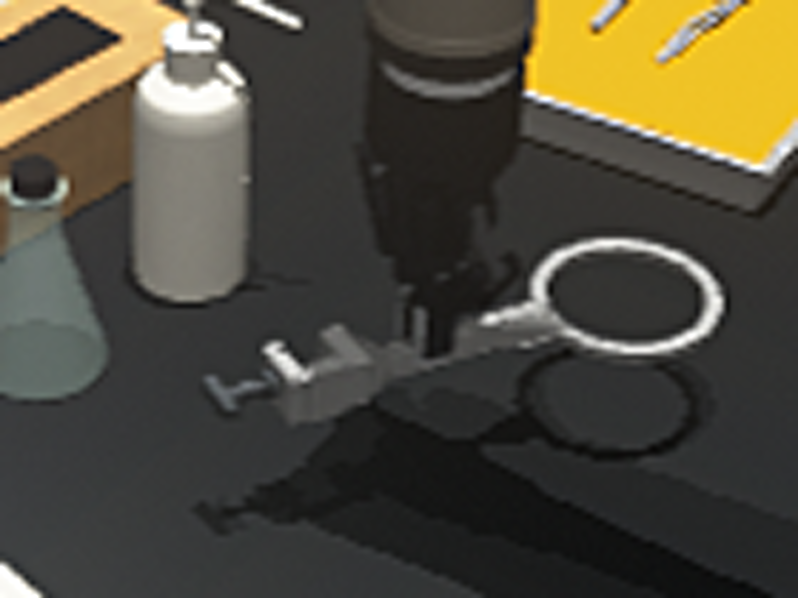

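View pics/w15.png

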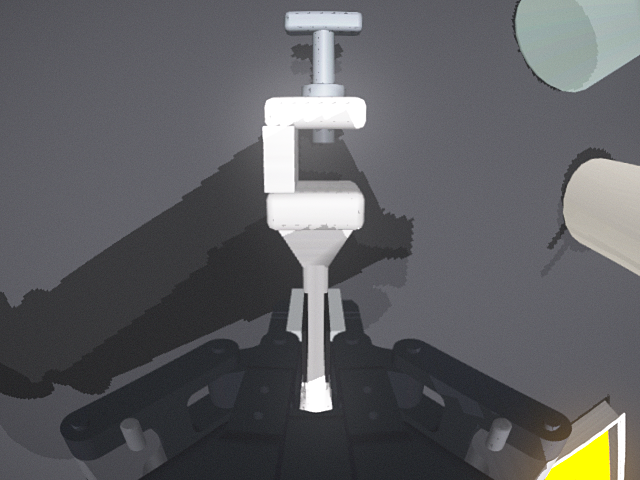

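Lifted: the wrist force shows about 5 N of weight, or 0.51 kg, and in the side view the ring looks level above its shadow. Next I refine the beaker and rod positions before the carry.

```bash
python3 - <<'E'
from h import *
import pickle
np.set_printoptions(precision=4,suppress=True)
w=pickle.load(open("w1.pkl","rb"));t=cam("top");s=cam("side");pickle.dump((t,s),open("ts2.pkl","wb"))
crop(w,110,0,290,130,4.4,"bw.png"); crop(s,235,245,295,310,9,"bs.png"); crop(t,252,210,297,250,14,"bt.png")
crop(s,90,220,200,430,2.8,"rs.png")
E
```

```text
(no output)
```

View pics/bw.png

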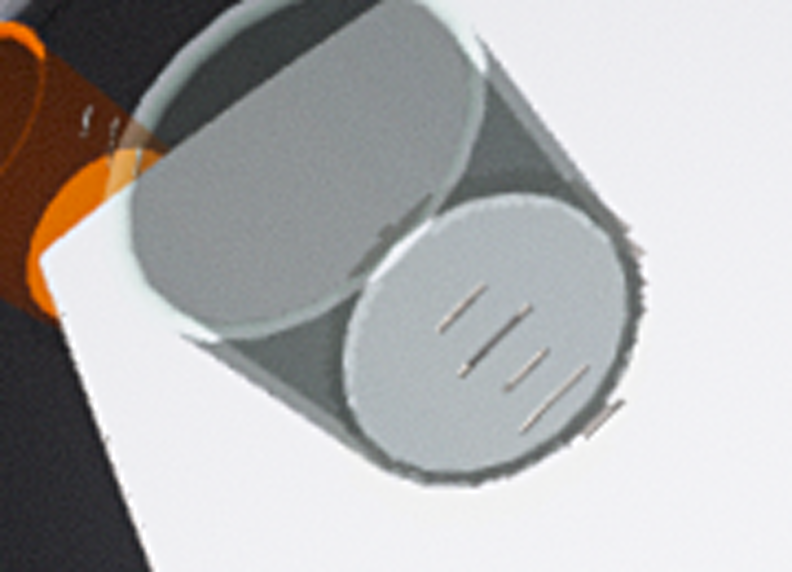

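View pics/bs.png

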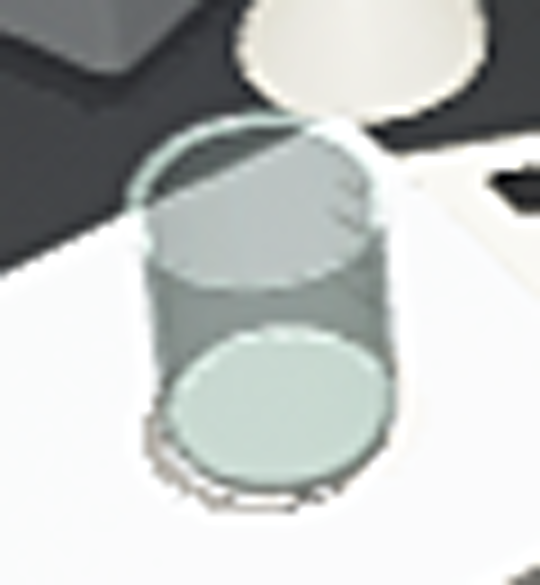

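View pics/bt.png

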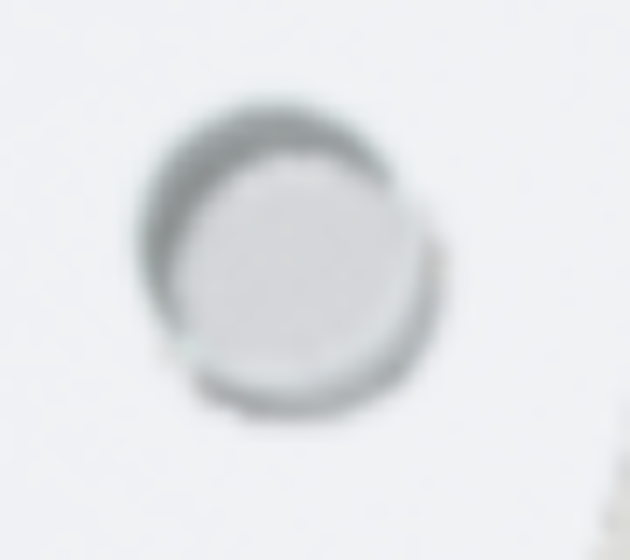

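View pics/rs.png

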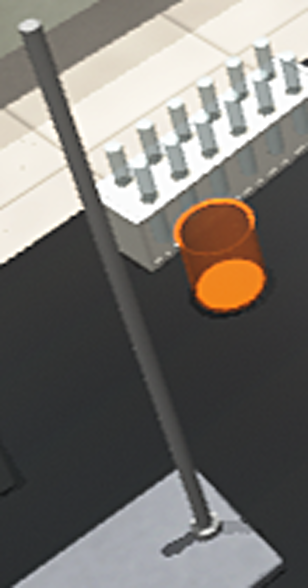

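```bash
python3 - <<'E'
from h import *
import pickle
np.set_printoptions(precision=4,suppress=True)
w=pickle.load(open("w1.pkl","rb"));t,s=pickle.load(open("ts2.pkl","rb"))
def circ(c,pts,x0,y0,k,z):
    P=np.array([plane(c,x0+(a+.5)/k-.5,y0+(b+.5)/k-.5,z)[:2] for a,b in pts]); A=np.c_[2*P,np.ones(len(P))]; r=np.linalg.lstsq(A,(P**2).sum(1),rcond=None)[0]; return r[:2],np.sqrt(r[2]+r[0]**2+r[1]**2)
print("w base",circ(w,[(345,355),(395,255),(515,195),(600,235),(632,300),(600,420),(540,455),(440,470),(375,425)],110,0,4.4,.104))
print("w rim",circ(w,[(122,200),(483,80),(460,170),(425,230),(360,290),(230,335),(150,290)],110,0,4.4,.182))
print("s rim",circ(s,[(128,200),(250,115),(380,205),(250,290),(165,270),(345,260)],235,245,9,.182))
print("s base",circ(s,[(163,405),(280,325),(395,400),(280,490),(190,350)],235,245,9,.104))
print("t rim",circ(t,[(140,240),(270,98),(185,370),(395,190),(430,230)],252,210,14,.182)," t base",circ(t,[(175,280),(290,155),(435,270),(300,415),(200,385),(405,370)],252,210,14,.104))
P=np.array([[.568,.544,z] for z in(.014,.25,.508)]); print(proj(s,P),proj(t,P))
E
```

```text
w base (array([0.5712, 0.2051]), np.float64(0.029830507147852712))
w rim (array([0.5712, 0.2028]), np.float64(0.031232462808299964))
s rim (array([0.5706, 0.2095]), np.float64(0.033103618980457196))
s base (array([0.5726, 0.2073]), np.float64(0.031626171287476565))
t rim (array([0.5681, 0.2048]), np.float64(0.032319789940884365))  t base (array([0.5711, 0.2075]), np.float64(0.03095715201584209))
[[163.5462 408.0403]
 [138.5575 337.2515]
 [100.6305 229.811 ]] [[177.8467 234.3958]
 [154.3271 223.6586]
 [118.1076 207.1236]]
```

```bash
python3 -m jog '0 0 -0.02 0 0 0 0.0; 0 0 -0.06 0 0 0 0.0; 0 0 -0.1 0 0 0 0.0; 0 0 -0.14 0 0 0 0.0; 0 0 -0.18 0 0 0 0.0'
python3 -m jog '0 0 -0.02 0 0 0 0.0; 0 0 -0.03 0 0 0 0.0; 0 0 -0.03 0 0 0 0.0'
python3 - <<'E'
from h import *
row([.570,.3265,.244],downR(np.radians(90.5)))
E
```

```text
t: 13.25
eef_pos: [0.5337, -0.2154, 0.2159]
tool_rot: [0.0, 0.854, 0.52, -0.0]
contact_force: [1.4, -0.5, -5.2]
gripper_width: 0.073
t: 13.55
eef_pos: [0.5348, -0.2157, 0.2458]
tool_rot: [0.001, 0.854, 0.52, 0.0]
contact_force: [-0.6, 0.3, -6.0]
gripper_width: 0.076
row [ 0.4977 -0.218   0.0008] [  0.13   0.08 -27.87] t 13.55 tcp [ 0.5348 -0.2157  0.2458] q [ 0.78  0.34 -0.64  1.71  0.22  1.17 -0.4 ] w 0.076 F [-0.6  0.3 -6. ]
```

```bash
python3 -m jog '0.014 -0.006 0 0 0 0 0.0; 0.04 -0.018 0 0 0 0 0.0; 0.073 -0.032 0 0 0 0 0.0; 0.105 -0.046 0 0 0 0 0.0; 0.137 -0.06 0 0 0 0 0.0'
python3 -m jog '0.032 -0.014 0 0 0 0 0.0; 0.064 -0.028 0 0 0 0 0.0; 0.096 -0.042 0 0 0 0 0.0; 0.128 -0.056 0 0 0 0 0.0; 0.16 -0.07 0 0 0 0 0.0'
python3 - <<'E'
from h import *
row([.570,.3265,.244],downR(np.radians(90.5)))
E
```

```text
t: 14.05
eef_pos: [0.5429, -0.0639, 0.2434]
tool_rot: [-0.0, 0.854, 0.52, -0.001]
contact_force: [0.5, -0.4, -5.2]
gripper_width: 0.072
t: 14.55
eef_pos: [0.554, 0.1099, 0.2431]
tool_rot: [0.0, 0.854, 0.52, -0.001]
contact_force: [1.3, -0.8, -5.5]
gripper_width: 0.077
row [ 0.1998 -0.0852 -0.0014] [ -0.09   0.13 -27.81] t 14.55 tcp [0.554  0.1099 0.2431] q [ 0.3   0.35 -0.77  1.73  0.26  1.17 -1.02] w 0.077 F [ 1.3 -0.8 -5.5]
```

```bash
python3 -m jog '0.03 -0.013 0 0 0 -5 0.0; 0.06 -0.026 0 0 0 -11 0.0; 0.09 -0.038 0 0 0 -17 0.0; 0.12 -0.051 0 0 0 -23 0.0; 0.15 -0.064 0 0 0 -27.8 0.0'
python3 - <<'E'
from h import *
row([.570,.3265,.244],downR(np.radians(90.5)))
E
```

```text
t: 15.05
eef_pos: [0.5662, 0.2721, 0.2425]
tool_rot: [0.0, 0.703, 0.712, -0.002]
contact_force: [-0.4, -0.1, -5.6]
gripper_width: 0.077
row [ 0.0544  0.0045 -0.0016] [-0.12  0.16  0.22] t 15.05 tcp [0.5662 0.2721 0.2425] q [ 0.06  0.5  -0.87  1.58  0.39  1.26 -0.85] w 0.077 F [-0.4 -0.1 -5.6]
```

```bash
python3 -m jog '0.02 0.002 0 0 0 0 0.0; 0.04 0.004 0 0 0 0 0.0; 0.05 0.004 0 0 0 0 0.0; 0.05 0.004 0 0 0 0 0.0; 0.05 0.004 0 0 0 0 0.0'
python3 - <<'E'
from h import *
np.set_printoptions(precision=4,suppress=True)
row([.570,.3265,.204],downR(np.radians(90.5)))
t=cam("top","t20.png");s=cam("side","s20.png");crop(t,220,170,320,270,6,"t20c.png");crop(s,120,200,320,340,4,"s20c.png")
E
```

```text
t: 15.55
eef_pos: [0.5711, 0.3196, 0.2439]
tool_rot: [0.001, 0.704, 0.71, -0.001]
contact_force: [-0.4, -0.2, -6.2]
gripper_width: 0.077
row [ 0.007  -0.0011  0.0399] [ 0.02  0.19 -0.07] t 15.55 tcp [0.5711 0.3196 0.2439] q [-0.03  0.54 -0.85  1.51  0.42  1.28 -0.92] w 0.077 F [-0.4 -0.2 -6.2]
```

View pics/t20c.png

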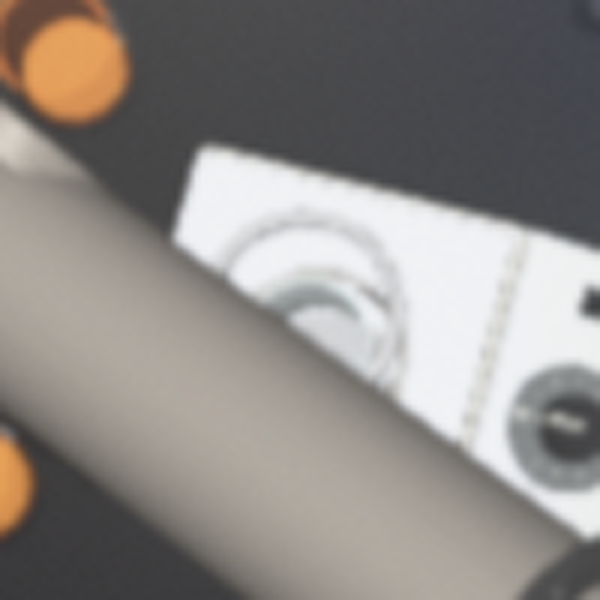

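View pics/s20c.png

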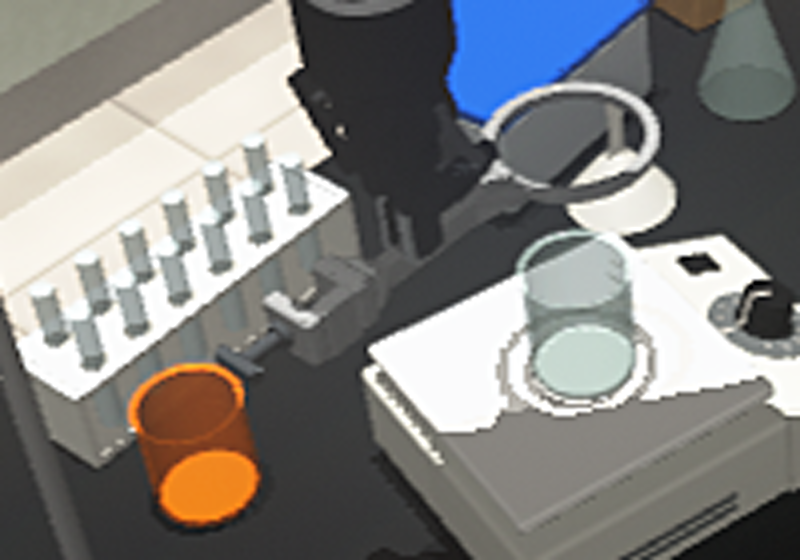

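```bash
python3 -m jog '0.002 0 0.008 0 0.1 0 0.0; 0.004 -0.001 0.018 0 0.2 0 0.0; 0.006 -0.001 0.03 0 0.2 0 0.0; 0.007 -0.001 0.04 0 0.2 0 0.0; 0.007 -0.001 0.04 0 0.2 0 0.0'
python3 -m jog '0 0 0 0 0 0 0.0; 0 0 0 0 0 0 0.0'
python3 - <<'E'
from h import *
import pickle
row([.570,.3265,.204],downR(np.radians(90.5)))
t=cam("top","t21.png");s=cam("side","s21.png");w=cam("wrist","w21.png");pickle.dump((t,s,w),open("ts3.pkl","wb"));crop(t,255,200,295,240,15,"t21c.png");crop(s,170,215,290,305,6.6,"s21c.png")
E
```

```text
t: 16.15
eef_pos: [0.5695, 0.3266, 0.2024]
tool_rot: [-0.0, 0.704, 0.71, -0.001]
contact_force: [0.9, -0.1, -5.0]
gripper_width: 0.078
t: 16.35
eef_pos: [0.5708, 0.3278, 0.2055]
tool_rot: [-0.0, 0.704, 0.71, 0.002]
contact_force: [-0.3, -1.4, -4.2]
gripper_width: 0.076
row [-0.0013 -0.0008  0.0015] [ 0.13 -0.14 -0.07] t 16.35 tcp [0.5708 0.3278 0.2055] q [-0.05  0.58 -0.84  1.55  0.45  1.22 -0.96] w 0.076 F [-0.3 -1.4 -4.2]
```

View pics/t21c.png

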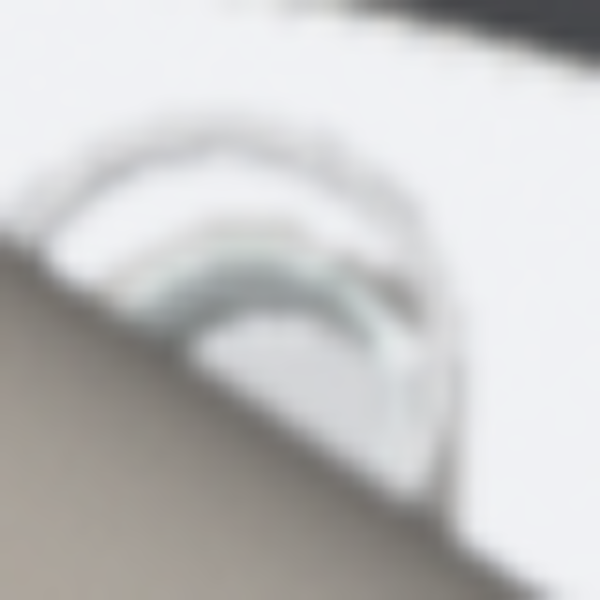

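View pics/s21c.png

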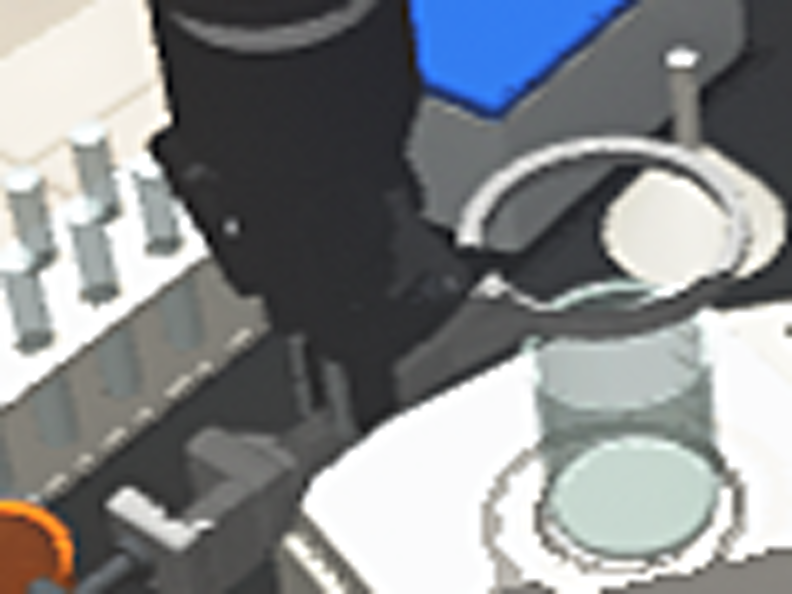

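View pics/w21.png

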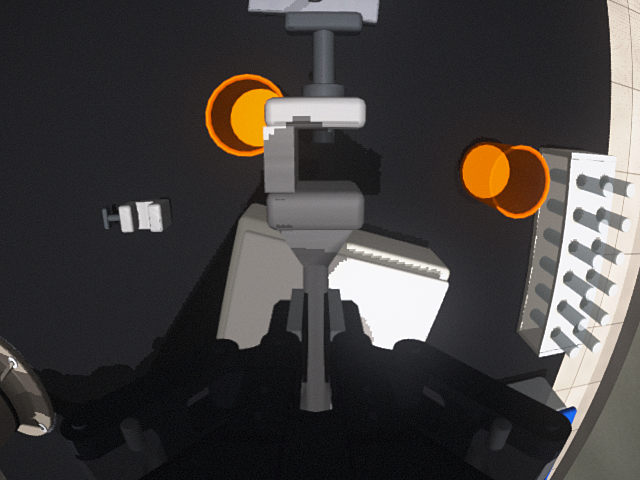

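```bash
python3 - <<'E'
from h import *
import pickle
np.set_printoptions(precision=4,suppress=True)
t,s,w=pickle.load(open("ts3.pkl","rb"))
o=status.get_obs(); print(o["eef_pos"],rot(o["tool_rot"]).as_matrix()[:,0],rot(o["tool_rot"]).as_matrix()[:,2])
def fit(c,pts,x0,y0,k,z,r=None):
    P=np.array([plane(c,x0+(a+.5)/k-.5,y0+(b+.5)/k-.5,z)[:2] for a,b in pts])
    from scipy.optimize import least_squares
    f=least_squares(lambda p:np.linalg.norm(P-p[:2],axis=1)-r,P.mean(0)); return f.x,f.fun
out=[(458,240),(480,195),(530,155),(600,137),(680,150),(735,190),(748,235)]
for z in (.230,.237,.244): print("side ring",z,fit(s,out,170,215,6.6,z,.05))
for z in (.230,.237,.244):print("top ring",z,fit(t,[(225,118),(330,135),(410,195),(455,280),(466,370),(460,480)],255,200,15,z,.05))
print("beaker rim top",fit(t,[(130,270),(265,225),(330,240)],255,200,15,.182,.0345))
print("beaker base side",fit(s,[(548,500),(635,433),(720,490),(630,556),(580,455)],170,215,6.6,.104,.0315))
# screw end in wrist: T-handle top edge (323,12) at z of screw ~ underside+.015
z=o["eef_pos"][2]+.0239
for zz in (z+.01,z+.015,z+.025): print("screw end",plane(w,323.5,12,zz), "ringc->",)
print("rod base seen?",proj(w,[[.568,.544,.014],[.568,.544,.25]]))
E
```

```text
[0.5708 0.3277 0.2056] [-0.0074  1.      0.0023] [ 0.0024  0.0023 -1.    ]
side ring 0.23 (array([0.5754, 0.2052]), array([-0.0001, -0.0013,  0.0005,  0.0011, -0.0007, -0.0009,  0.0002]))
side ring 0.237 (array([0.5691, 0.2111]), array([-0.0006, -0.0015,  0.0005,  0.0012, -0.0006, -0.0011, -0.0003]))
side ring 0.244 (array([0.5628, 0.2171]), array([-0.0011, -0.0017,  0.0005,  0.0013, -0.0006, -0.0013, -0.0008]))
top ring 0.23 (array([0.5716, 0.2052]), array([ 0.0003,  0.001 ,  0.0003, -0.0011, -0.0019,  0.0025]))
top ring 0.237 (array([0.5703, 0.2046]), array([ 0.0002,  0.001 ,  0.0004, -0.001 , -0.0019,  0.0024]))
top ring 0.244 (array([0.5691, 0.2041]), array([ 0.0001,  0.001 ,  0.0004, -0.001 , -0.0019,  0.0023]))
beaker rim top (array([0.5747, 0.2059]), array([ 0.0002, -0.0005,  0.0004]))
beaker base side (array([0.5719, 0.2063]), array([ 0.0005,  0.0007, -0.0004, -0.0002, -0.0013]))
screw end [0.5722 0.448  0.2395] ringc->
screw end [0.5721 0.4464 0.2445] ringc->
screw end [0.5719 0.4431 0.2545] ringc->
rod base seen? [[ 314.5799   -8.871 ]
 [ 314.5135 -178.4454]]
```

```bash
python3 -m jog '0 0 0 0 0 0 0.0; 0 0 0 0 0 0 0.0; 0 0 0 0 0 0 0.0; 0 0 0 0 0 0 0.0; 0 0 0 0 0 0 0.0'
python3 - <<'E'
from h import *
row([.570,.3265,.204],downR(np.radians(90.5))); print(np.abs(status.get_obs()["joint_vel"]).max())
s=cam("side","s22.png"); t=cam("top"); crop(t,295,220,340,265,12,"t22c.png")
E
```

```text
t: 17.0
eef_pos: [0.5705, 0.3274, 0.205]
tool_rot: [-0.0, 0.704, 0.71, 0.001]
contact_force: [-0.2, 0.6, -5.2]
gripper_width: 0.076
row [-0.0009 -0.0006  0.001 ] [ 0.09 -0.1  -0.07] t 17.0 tcp [0.5705 0.3274 0.205 ] q [-0.05  0.58 -0.84  1.55  0.45  1.22 -0.96] w 0.076 F [-0.2  0.6 -5.2]
0.0010239504468585337
```

View pics/s22.png

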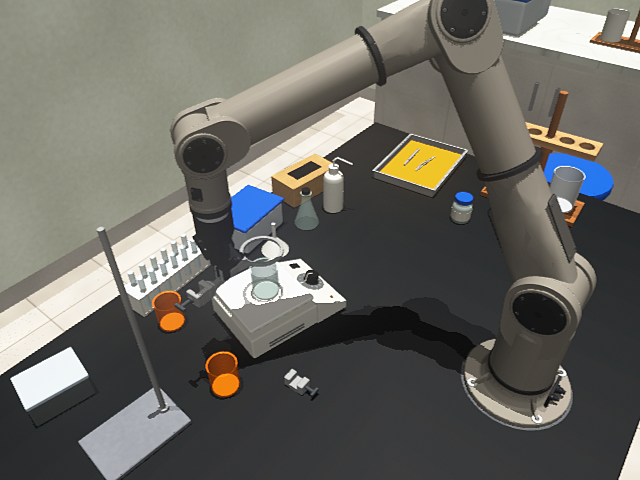

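View pics/t22c.png

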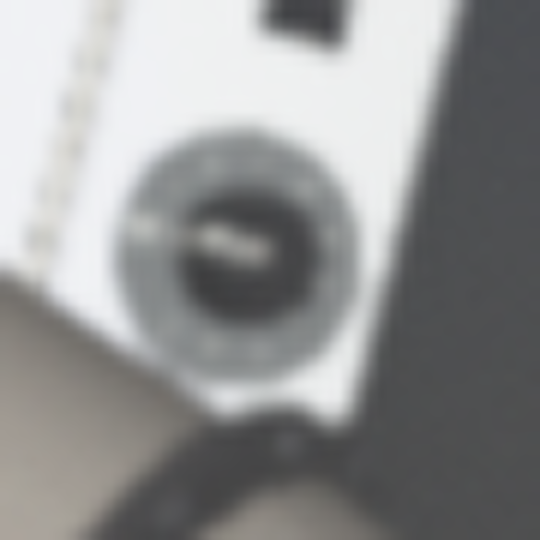

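The side view shows the support over the beaker (ring at (265,248)), with the arm and everything else clear. In the top crop the pointer lies in line with the zero stroke at (145,225). The arm is still, so I hand in.

```bash
python3 -c "
from station import workorder; print(workorder.hand_in())"
```

```text
the job is handed in; nothing more can be done
None
```

I turned the knob back to zero, lifted the support ring by its balance point and handed in at about 17 s, with the arm still holding it over the beaker.

- **Knob:** I turned it back about 110°. Seen from the wrist camera after release, the pointer and the zero stroke are parallel to within about half a degree. The last top view shows them still in line.
- **Ring over the beaker:** the arm's own reading puts the ring centre at (0.571, 0.207), against the beaker at about (0.572, 0.2065). It is level to about 0.2° and about 51 mm above the rim.
- **Clamp end:** it points at the rod to within about 1°, with the screw's end about 9 cm short of it.
- **Steadiness:** the arm was still and the grip force showed only the support's weight, about 5 N. I saw nothing else moved.

Two checks disagreed:
- **Finger tips:** they sat about 30 mm behind the reported tool point, so my first knob grip closed above the knob without touching it. I used the heights seen in the pictures from then on.
- **Ring height:** the side and top views put the ring about 3 mm lower than the arm's reading, or about 48 mm above the rim. They also differ by 1–3 mm on where its centre is.

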